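Load a leak-test chamber and lock its lid with a T-bolt

TASK

Stand the valve body in the ring inside the leak-test chamber, let go of it, and then swing the chamber's lid fully shut. Then take the T-bolt from its stand, pass its T-head down through the slots of the lid and of the lug below, and turn it a quarter turn so that it lies square across the slot and locks, with its collar flat on the lid; let go of it. Leave the two round-knobbed pins, the can and the blue bin where they are.

Things in the scene. Friction and masses are not known exactly. Their poses are not given: they have to be found in the camera images.
- chamber: Fixed leak-test chamber: grey box 126 mm (x) by 166 mm (y), 78 mm high, open at the top, walls and floor 8 mm thick. Origin: centre of its underside, on the bench; x points to the hinge side, -x to the lug and slot in front, y along the hinge and along the slot, z up.
- slot (a point): Centre of the slot in the steel lug at the chamber's front, 90 mm from the chamber's centre in its -x, on the lug's top face, 78 mm above the bench. Axes as the chamber's. Lug 8 mm thick; slot 37 mm (y) by 16 mm (x); open space below down to the bench. With the lid shut, the lid's own slot (40 by 19 mm) lies right above it.
- nest (a point): Centre of the steel ring on the chamber's floor, at the floor's top face (8 mm above the bench, 70 mm below the rim), 84 mm from the slot in the chamber's +x; ring bore 58 mm, outside 70 mm, 14 mm high. Axes as the chamber's. The chamber's inside measures 110 mm (x) by 150 mm (y).
- lid_hinge (a point): Middle of the hinge axis along the chamber's far top edge, 78 mm above the bench, 153 mm from the slot in the chamber's +x, fixed. Axes as the chamber's: y is the hinge axis.
- lid_push (a point): Point on the lid's outer face (upper when shut), 118 mm from the hinge axis; moves with the lid. A good place to push it shut. Axes turn with the lid: z is the outward normal of that face, -x points away from the hinge.
- lid (a joint): Lid angle (rad): 0 shut flat on the rim, 1.57 upright, 2.0 its stop; starts at 1.6 to 1.9, leaning away from the opening. Aluminium plate 6 mm thick, 166 mm wide, 126 mm long from the hinge, plus a 74 mm wide tongue reaching 179 mm from the hinge, with the slot 153 mm from it. Stiff hinge (0.5 N m): it stays where it is left; push its outer face to close it.
- tbolt: Bare steel T-bolt, upright, 0.12-0.2 kg. Origin: centre of the underside of its collar (46 mm across, 5 mm thick). Above: flat bar grip 44 mm long (x), 12 mm thick (y), 5 to 37 mm above the origin. Below: 9 mm shank, 18 mm long, then the T-head, 30 mm (x) by 10 mm (y), 8 mm high. Seated in the lid, its origin is 84 mm above the bench; 4 mm of play, turns freely either way.
- stand_t: Fixed dark steel stand, 70 by 70 mm, 50 mm high, in which the T-bolt hangs by its collar, T-head through a slot along the stand's x: lift it straight up. Origin: centre of its underside. Two more stands alike hold the pins; which of four places (two left, two right of the chamber) holds what varies.
- valve: Valve body, upright: aluminium cylinder 50 mm across, 30 mm high, with a round steel stem on top, 22 mm across, 30 to 62 mm up. Origin: centre of its underside, z up. 0.17 to 0.33 kg. Starts on a fixed black rubber pad (90 by 90 mm, 4 mm thick) in one of the four places.
- pin_a: Plain steel pin, to be left alone: round knob 30 mm across, 5 to 35 mm above the origin, collar 46 mm across, 12 mm shank, no T-head; hangs in a stand like the T-bolt's. Origin: centre of the collar's underside, 50 mm above the bench.
- pin_b: Plain steel pin, to be left alone: round knob 30 mm across, 5 to 35 mm above the origin, collar 46 mm across, 12 mm shank, no T-head; hangs in a stand like the T-bolt's. Origin: centre of the collar's underside, 50 mm above the bench.
- can: Grey spray can, 54 mm across, 165 mm high, standing loose behind the chamber on one side or the other. Origin: centre of its underside.
- bin: Small open blue plastic bin, 90 by 110 mm, 55 mm high, standing loose behind the chamber on the side where the can is not. Origin: centre of its underside.
Not all that is in view belongs to the job. Leave any purple or yellow look-alike of the tbolt alone.

How it is judged (in metres and radians):
On the way, in this order (a step that is already met when the one before it is completed fails the run):
1. the valve body stands in the ring and is let go (horizontal distance between valve and nest below 0.007 m and z of valve in the frame of nest between -0.004 and 0.004 m and angle between valve's own z axis and vertical below 0.1 rad and contact force between the fingers and valve below 0.2 N), for 0.2 s.
2. the lid is fully shut over the seated valve body (horizontal distance between valve and nest below 0.007 m and z of valve in the frame of nest between -0.004 and 0.004 m and angle between valve's own z axis and vertical below 0.1 rad and value of joint lid below 0.03 rad), for 0.1 s.
3. the T-head has passed through both slots, lid still shut (horizontal distance between tbolt and slot below 0.008 m and z of tbolt in the frame of slot between 0.002 and 0.0105 m and value of joint lid below 0.03 rad), for 0.05 s.
At the end, for the whole second after the job is handed in: Valve body upright in the ring (within 7 mm, 0.1 rad) on the floor; lid shut (below 0.03 rad); T-bolt at rest in the slot (within 8 mm, upright to 0.12 rad), collar down on the lid (origin 2 to 8.5 mm above the lug), its bar within 0.3 rad of square across the slot (all of step 2 and horizontal distance between tbolt and slot below 0.008 m and z of tbolt in the frame of slot between 0.002 and 0.0085 m and angle between the x axis of tbolt and the x axis of slot, either way round below 0.3 rad and angle between tbolt's own z axis and vertical below 0.12 rad and linear speed of tbolt below 0.02 m/s and angular speed of tbolt below 0.2 rad/s); the robot touches nothing.
It fails at once if the first round-knobbed pin is shifted by more than 20 mm or tipped (distance of pin_a from where it was at the start of the episode above 0.02 m or angle between pin_a's own z axis and vertical above 0.3 rad).
It fails at once if the second round-knobbed pin is shifted by more than 20 mm or tipped (distance of pin_b from where it was at the start of the episode above 0.02 m or angle between pin_b's own z axis and vertical above 0.3 rad).
It fails at once if the can is shifted by more than 30 mm or tipped (distance of can from where it was at the start of the episode above 0.03 m or angle between can's own z axis and vertical above 0.3 rad).
It fails at once if the blue bin is shifted by more than 30 mm or tipped (distance of bin from where it was at the start of the episode above 0.03 m or angle between bin's own z axis and vertical above 0.3 rad).
It also fails if it takes over 72 s, if anything falls off the work surface, if the arm or the gripper's body presses on something with over 40 N, if the wrist force passes 120 N, or if a joint passes its speed limit or range.

ROBOT

A 6-joint arm with a two-finger parallel gripper is mounted at the origin on the work surface. World frame = base frame: x ahead of the robot, y to its left, z up, the work surface at z = 0. Lengths are in mm, angles in rad, forces in N, time in s.
With the tool pointing down it reaches from about 250 to 775 mm from the base axis. Payload 4 kg.
Tool frame: the origin (TCP) lies midway between the tips of the shut fingers; the grasp point (between the pads) lies 19 mm behind it (ctrl.pinch_z is the distance from the TCP to the grasp point, in mm); z points along the fingers, x is the direction in which the jaws open and shut, and the axes are right-handed (so a half turn about z gives the same grasp; the last joint's range is limited). The gripper opens to 85 mm and grips with 20 to 120 N. Pads are 22 mm wide; open, the fingers measure 114 mm over their backs; the gripper's body (76 mm by 85 mm) begins 54 mm behind the grasp point. The pads swing forward as they close: fully open they stand 13 mm farther back than shut.
Start: joints at [1.191, 0.087, 1.371, -0, 1.684, -0.103], TCP at [150.312, 529.078, 231.341] pointing down, gripper open.
Joint ranges: [-3.1, 3.1], [-0.76, 2.03], [0.27, 2.55], [-1.08, 4.22], [0.17, 2.65], [-2.57, 2.57]. Speed limits (rad/s): [2.79, 2.79, 3.14, 3.14, 3.14, 3.14].

INTERFACE

Orientations are given as a unit quaternion [x, y, z, w].
In Python, from station import ctrl, imaging, job gives the robot as it stands. The module is installed in compiled form; this text tells all that it offers.
- The arm moves only by the tool move_arm, never from a script. Its arguments are lists of equal length, an entry for each row: "twist": the turn, a rotation vector about the tool's x, y, z in rad, a list of three; "translation": the shift along the tool's x, y, z in mm, a list of three; "jaw": the finger opening in mm, from 0 to 85.4. In form: {"twist": [[rx, ry, rz], ...], "translation": [[tx, ty, tz], ...], "jaw": [jaw, ...]}. A call has 1 to 5 rows; each row shifts and turns the commanded pose from where the row before left it, along the tool's axes as they then stand; what a row does not reach is not made up. A row lasts 1/12 s, in which the tool goes at most 41.7 mm and 7.16 degrees, less where a joint would pass 70% of its speed; a pose out of reach is approached as far as the arm can. A call is refused whole if a number of a shift passes 41.7 or a number of a turn 0.125, either way. A call with a gripper value outside its range is refused whole. The fingers move at their own pace and stop on an object; "squeeze" is the grip in N (left out, the last holds). Time passes only in rows, so rows that do not move let the fingers close. It gives the time, the measured TCP pose, the force and the opening at its end, in the units of the state.
- ctrl.state(): the state, without advancing time (a new reading comes with each control period).
- imaging.capture(name): name is "side" or "top" or "wrist"; returns a dict with "color" (400x640x3 uint8, blue, green, red), "depth" (400x640 float32, mm along the optical axis (not along the pixel's ray), 0 where there is no reading), "fx", "fy", "cx", "cy" (pixels), "k1" (the pictures are not rectified: a ray, as slopes to the right and down, at radius r is drawn at 1 + k1 r^2 times it, then the intrinsics apply), "world_to_cam" (4x4, takes a point from world to camera coordinates); the wrist camera has in their place "T_tool_cam" (4x4, takes a point from camera to tool coordinates, whose origin is the TCP and whose axes are the tool frame's). Camera axes: x right, y up, looking along -z (the intrinsics and any distortion apply to the point x, -y, -z); pixel columns grow to the right and rows downward; lengths in mm; the calibration is good to about 2 mm. A picture is of the moment at which its call begins: read the wrist's pose just before it.
- job.close_job(): hands the job in, once; it reports no verdict.
The state is a dict: "t": time; "joint_positions": joint angles; "joint_velocities": joint speeds; "tau": joint torques, N m; "position": TCP position; "ee_rot": TCP orientation; "ft_force": force on the tool from outside, world axes, zero at the start; "ft_torque": the same for the moment, N m; "width": opening from 0.0 (shut) to 1.0 (fully open).
Only numpy, scipy, OpenCV 4.12 (cv2) and the standard library are available. Lean on these libraries where they do the work, as an engineer would, in place of code of your own. Each camera call takes 0.05 s, during which the arm holds its last target.

## Working session

There is one attempt and no reset: what is moved stays moved. The work goes in short steps, Python scripts to look and compute and a tool call to move; the robot and the scene stay as the last step left them, time stands still between calls to the robot, and variables do not carry over. Pictures are saved under pics/ and viewed, and the job is handed in when it is done.

Besides the shell and the picture viewer there is one more tool, called in YAML: its name, and indented under it one key for each argument. move_arm: Moves the arm, as the interface text tells. Its arguments: {"type":"object","properties":{"twist":{"type":"array","items":{"type":"array","items":{"type":"number"}}},"translation":{"type":"array","items":{"type":"array","items":{"type":"number"}}},"jaw":{"type":"array","items":{"type":"number"}},"squeeze":{"type":"number"}},"required":["twist","translation","jaw"]}

```bash
mkdir -p pics
python3 - <<'E'
from station import ctrl, imaging, job
import cv2
s=ctrl.state(); print(s)
for n in ["side","top","wrist"]:
    c=imaging.capture(n); cv2.imwrite(f"pics/{n}0.png",c["color"])
    print(n,{k:v for k,v in c.items() if k not in("color","depth")}, (c["depth"]>0).mean())
print(ctrl.pinch_z)
E
```

```text
{'t': 0.0, 'joint_positions': array([ 1.19092228e+00,  8.79821551e-02,  1.37229666e+00,  2.33984955e-05,
        1.68361823e+00, -1.03052030e-01]), 'joint_velocities': array([-0.00071739,  0.00143822, -0.00034477, -0.00181248, -0.00083701,
       -0.0010678 ]), 'tau': array([-3.22857322e-04, -3.51866376e+01, -3.13272536e+01, -2.29091165e-04,
        1.08032578e-02,  1.53931558e-05]), 'position': array([150.09496789, 528.58846437, 230.10279261]), 'ee_rot': array([ 7.97902200e-01,  6.02785826e-01, -9.91927049e-04,  5.86321611e-04]), 'ft_force': array([-0.33903092, -0.57738254,  0.31214906]), 'ft_torque': array([-0.01288419, -0.01349782, -0.06006224]), 'width': 1.0009865218731855}
side {'fx': 485.2397780171733, 'fy': 485.2397780171733, 'cx': 320.3974597080289, 'cy': 199.12995939680158, 'k1': -0.092660052075807, 'world_to_cam': array([[ 9.48360827e-01, -3.16600410e-01, -1.93887283e-02,
        -5.33728395e+02],
       [ 1.90688705e-01,  5.20217592e-01,  8.32473108e-01,
        -1.55309717e+02],
       [-2.53474969e-01, -7.93182096e-01,  5.53726107e-01,
        -1.25236192e+03],
       [ 
[... 426 characters left out ...]
666275e-01, -4.25881374e-04,  9.88736479e-01,
        -1.03972628e+03],
       [ 0.00000000e+00,  0.00000000e+00,  0.00000000e+00,
         1.00000000e+00]])} 0.99607421875
wrist {'fx': 286.23678457154364, 'fy': 286.23678457154364, 'cx': 317.4660250968326, 'cy': 201.08122680626911, 'k1': -0.0040127997470075305, 'T_tool_cam': array([[ 9.99999345e-01,  1.07182337e-03, -4.00979145e-04,
        -9.56522600e-01],
       [ 9.23506122e-04, -9.62761576e-01, -2.70350318e-01,
        -6.78666995e+01],
       [-6.75815103e-04,  2.70349771e-01, -9.62761936e-01,
        -1.42790608e+02],
       [ 0.00000000e+00,  0.00000000e+00,  0.00000000e+00,
         1.00000000e+00]])} 0.9958828125
18.700000000000003
```

View pics/top0.png

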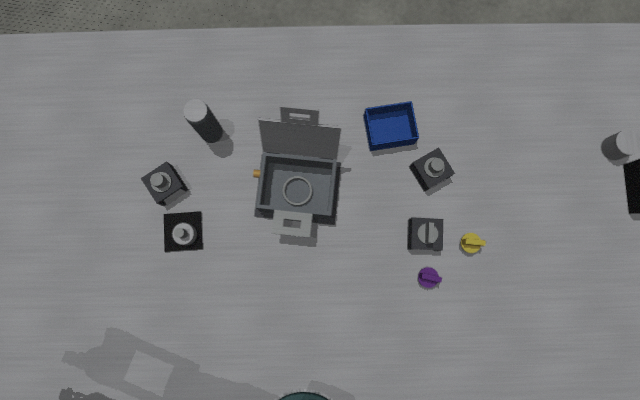

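View pics/side0.png

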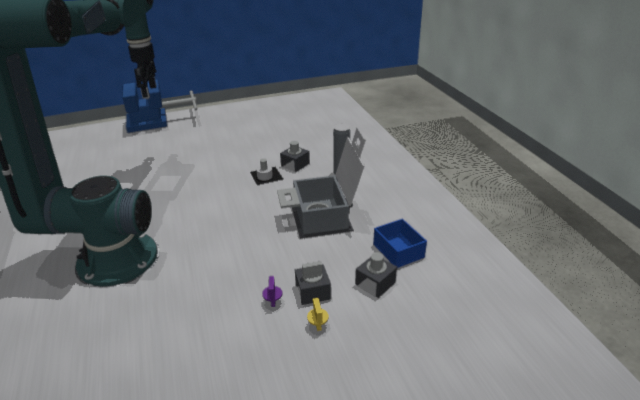

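View pics/wrist0.png

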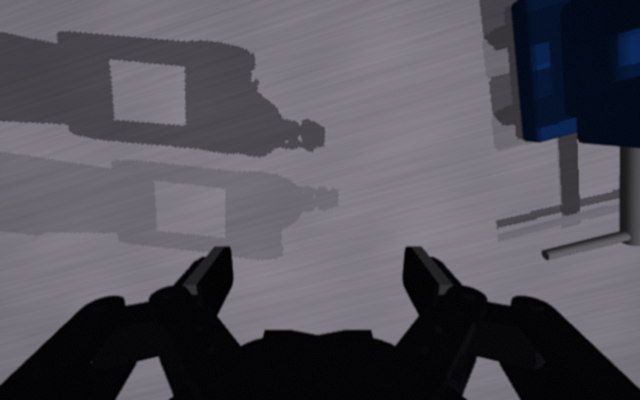

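Top view: the bare T-bolt hangs in its stand at about (427,234). It has a steel bar grip and is grey. The yellow (471,243) and purple (429,278) ones are look-alikes lying outside any stand. The valve is on its pad at (183,233), the round pins are at (160,182) and (434,167), the ring is at (297,190), the slot at (292,223), the can at (197,105) and the bin at (391,127). Next I'll enlarge crops to confirm and set up the helpers.

```bash
cat > h.py <<'E'
import numpy as np, cv2
from station import ctrl, imaging
from scipy.spatial.transform import Rotation as R
def cap(n):
    s=ctrl.state(); c=imaging.capture(n)
    if n=="wrist":
        T=np.eye(4); T[:3,:3]=R.from_quat(s["ee_rot"]).as_matrix(); T[:3,3]=s["position"]
        c["c2w"]=T@c["T_tool_cam"]
    else: c["c2w"]=np.linalg.inv(c["world_to_cam"])
    c["w2c"]=np.linalg.inv(c["c2w"]); return c
def ray(c,u,v):
    K=np.array([[c["fx"],0,c["cx"]],[0,c["fy"],c["cy"]],[0,0,1.]])
    p=cv2.undistortPoints(np.array([[[float(u),float(v)]]]),K,np.array([c["k1"],0,0,0,0.]))[0,0]
    d=c["c2w"][:3,:3]@np.array([p[0],-p[1],-1.])
    return c["c2w"][:3,3].copy(), d
def onz(c,u,v,z):
    o,d=ray(c,u,v); return o+d*(z-o[2])/d[2]
def proj(c,P):
    p=c["w2c"]@np.append(P,1.); x,y=p[0]/-p[2],-p[1]/-p[2]; r=1+c["k1"]*(x*x+y*y)
    return np.array([c["fx"]*x*r+c["cx"],c["fy"]*y*r+c["cy"]])
def dep(c,u,v,h=1):
    d=np.median(c["depth"][v-h:v+h+1,u-h:u+h+1]); o,dd=ray(c,u,v)
    return o+dd*d
def tri(rays):
    A=np.zeros((3,3));b=np.zeros(3)
    for o,d in rays:
        d=d/np.linalg.norm(d); M=np.eye(3)-np.outer(d,d); A+=M;b+=M@o
    X=np.linalg.solve(A,b)
    return X,[np.linalg.norm(np.cross(X-o,d/np.linalg.norm(d))) for o,d in rays]
def crop(c,u,v,w,h,k,name):
    im=c["color"][max(0,v-h):v+h,max(0,u-w):u+w]
    im=cv2.convertScaleAbs(im,alpha=1.6,beta=20)
    cv2.imwrite(name,cv2.resize(im,None,fx=k,fy=k,interpolation=cv2.INTER_CUBIC))
E
python3 - <<'E'
from h import *
c=cap("top"); crop(c,295,170,65,75,4,"pics/ch.png"); crop(c,435,220,65,75,4,"pics/tb.png"); crop(c,175,210,50,50,5,"pics/vv.png")
for n,u,v in [("valve stem",184,234),("pad",170,245),("bolt bar",427,234),("collar",420,236),("pin",435,167),("pin",160,182),("can",196,104),("lug",290,232),("rim front",295,213),("floor",297,190),("rimL",263,180),("rimR",334,185),("lid",300,140),("bolt stand",415,246)]:
    print(n,dep(c,u,v).round(1))
E
```

```text
valve stem [455.7 254.2  62.7]
pad [435.2 302.7   4.1]
bolt bar [ 445.4 -278.3   80.7]
collar [ 443.  -268.3   56. ]
pin [ 592.2 -302.3   86.4]
pin [569.3 303.8  85.5]
can [717.9 207.5 165.1]
lug [455.2  18.8  77.7]
rim front [496.4   7.4  79.2]
floor [559.2   5.2   7.6]
rimL [574.8  79.6  58.7]
rimR [569.8 -82.1   6.9]
lid [643.1  -7.4 141.6]
bolt stand [ 421.3 -257.3   50.2]
```

View pics/ch.png

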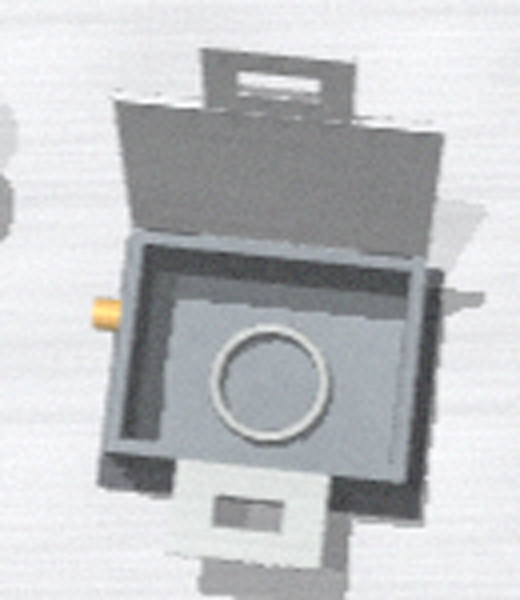

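View pics/tb.png

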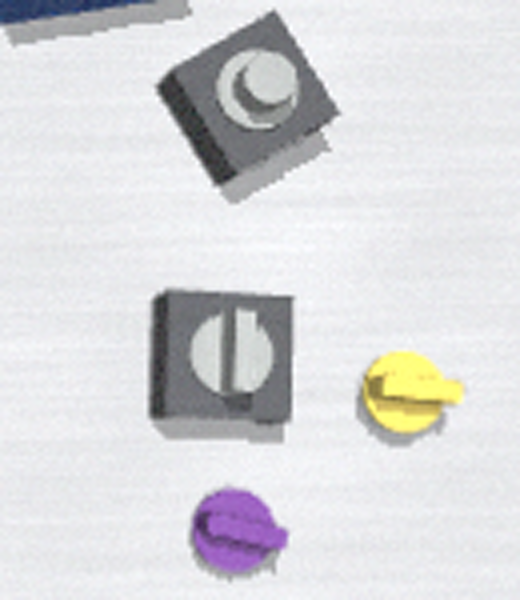

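View pics/vv.png

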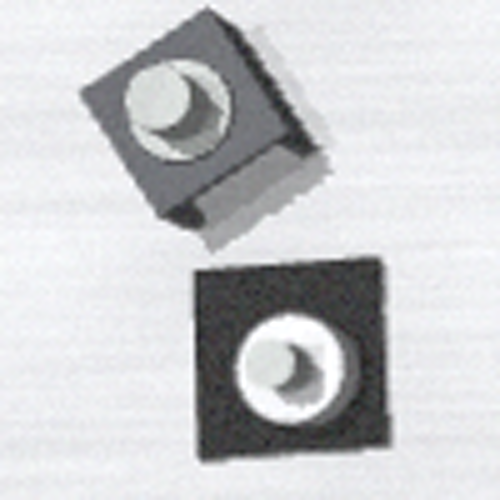

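The crops confirm it. The T-bolt is the grey bare-steel one with a flat bar, hanging in the dark stand at (427,234); the bar runs along image-vertical (world x). The yellow and purple ones lie on the bench, and both knobbed items are round. The valve is at (183,233), ring centre at about (297.5,190.5) and slot centre at about (292,223).

Run:
```python
from h import *
c=cap("top"); s=cap("side")
print("ring",onz(c,297.5,190.5,22),"slot",onz(c,292.2,223.2,78))
print("stem",onz(c,179.4,233.4,66),"body top",onz(c,182.8,233.4,34))
f=lambda x,y:onz(c,230+x/4,95+y/4,78)
BL=f(130,237);BR=f(428,262);FL=f(103,452);FR=f(405,480)
print(BL,BR,FL,FR)
d=BL-BR; print("yaw of chamber y from world y", np.degrees(np.arctan2(-d[0],d[1]))); d=FL-FR; print(np.degrees(np.arctan2(-d[0],d[1])),np.linalg.norm(d))
print("lid tip",dep(c,278,108+3),dep(c,297,120), dep(c,260,125),dep(c,338,130))
P=np.array([447,-277,87.]);print("bolt",onz(c,427.5,234,87))
crop(s,310,200,60,80,4,"pics/sch.png");
```

```text
ring [555.63045744   3.53702077  22.        ] slot [474.26431725  13.81620266  78.        ]
stem [456.95209884 263.48710053  66.        ] body top [459.36904243 264.93853952  34.        ]
[629.54425395  78.56673364  78.        ] [612.35524373 -87.09868373  78.        ] [509.00977193  93.36848572  78.        ] [490.77840805 -71.64241659  78.        ]
yaw of chamber y from world y -5.923663593371265
-6.304799358326749 166.01500086040988
lid tip [755.85895418  49.56458842   1.06023806] [663.93372993  -4.13745242 212.43412352] [664.72483681  72.03559154 181.77262986] [648.0355351  -84.99850185 193.03892607]
bolt [ 444.96457313 -277.8670075    87.        ]
```

View pics/sch.png

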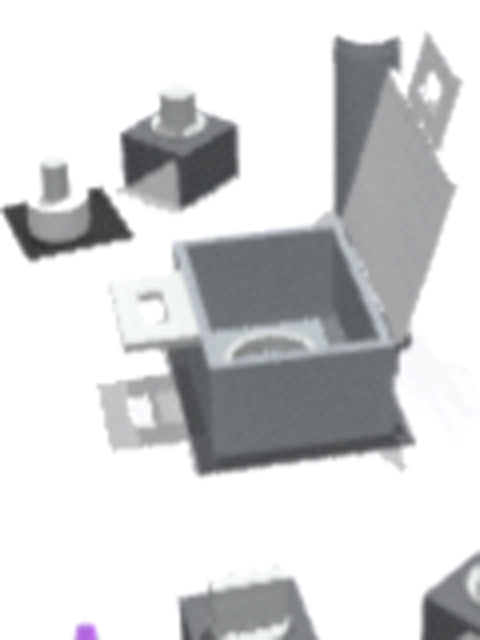

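```bash
cat >> h.py <<'E'
def go(P,az,tilt=None):
    "print shift (tool axes) and turn from measured pose to TCP P with tool x azimuth az deg, pointing down"
    s=ctrl.state(); a=np.radians(az); x=np.array([np.cos(a),np.sin(a),0]); z=np.array([0,0,-1.]); y=np.cross(z,x)
    Rt=np.column_stack([x,y,z]); Rn=R.from_quat(s["ee_rot"]).as_matrix()
    rv=R.from_matrix(Rn.T@Rt).as_rotvec(); d=np.array(P)-s["position"]
    print("t",round(s["t"],2),"pos",s["position"].round(1),"turn",rv.round(4),"shift now-axes",(Rn.T@d).round(1),"shift final-axes",(Rt.T@d).round(1), "F",s["ft_force"].round(1),"w",round(s["width"]*85.4,1),"j",s["joint_positions"].round(2))
E
python3 - <<'E'
from h import *
go([458,264,175],83.7)
E
```

```text
t 0.3 pos [150.3 528.9 230.9] turn [-1.000e-04  7.000e-04 -1.669e-01] shift now-axes [-170.7  368.4   56. ] shift final-axes [-229.6  335.    55.9] F [-0.   0.2 -0.7] w 85.3 j [ 1.19  0.09  1.37 -0.    1.68 -0.1 ]
```

move_arm:
  twist:
    - [0,0,0]
    - [0,0,0]
    - [0,0,0]
    - [0,0,0]
    - [0,0,0]
  translation:
    - [-15,33,5]
    - [-15,33,5]
    - [-15,33,5]
    - [-15,33,5]
    - [-15,33,5]
  jaw: [50,50,50,50,50]
  squeeze: 50

```text
t: 0.72
position: [289.4, 410.7, 206.2]
ee_rot: [0.798, 0.603, 0.0, -0.0]
ft_force: [0.8, 0.5, 0.8]
width: 0.59
```

move_arm:
  twist:
    - [0,0,0]
    - [0,0,0]
    - [0,0,0]
    - [0,0,0]
    - [0,0,0]
  translation:
    - [-15,33,5]
    - [-15,33,5]
    - [-15,33,5]
    - [-15,33,5]
    - [-15,33,5]
  jaw: [50,50,50,50,50]

```text
t: 1.13
position: [427.9, 293.2, 181.2]
ee_rot: [0.798, 0.603, 0.0, -0.0]
ft_force: [0.4, 0.7, 0.4]
width: 0.587
```

move_arm:
  twist:
    - [0,0,-0.0835]
    - [0,0,-0.0835]
    - [0,0,0]
  translation:
    - [-10,19,3]
    - [-10,19,3]
    - [0,0,0]
  jaw: [50,50,50]

```text
t: 1.38
position: [461.4, 263.4, 174.2]
ee_rot: [0.746, 0.666, -0.001, 0.001]
ft_force: [-0.4, 1.1, -0.2]
width: 0.59
```

Run:
```python
from h import *
go([458,264,175],83.7)
c=cap("wrist"); cv2.imwrite("pics/w1.png",c["color"])
for z in (66,34): print(proj(c,[458,264,z]))
```

```text
t 1.38 pos [461.4 263.4 174.2] turn [ 0.0002  0.0021 -0.0024] shift now-axes [ 0.2 -3.4 -0.8] shift final-axes [ 0.2 -3.4 -0.8] F [-0.4  1.1 -0.2] w 50.4 j [ 0.41  0.06  1.51 -0.    1.57 -1.05]
[319.0086313  194.79065023]
[318.89377442 186.90951976]
```

View pics/w1.png

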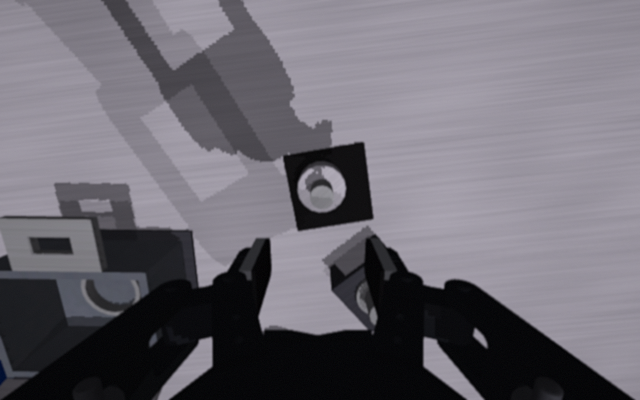

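Run:
```python
from h import *
c=cap("wrist"); crop(c,325,188,50,50,7,"pics/w1c.png")
crop(c,80,260,80,90,4,"pics/w1s.png")
for u,v in [(320,195),(306,190),(335,190),(362,150)]: print(dep(c,u,v))
```

```text
[456.72588929 266.54870497  66.52394607]
[458.12144017 252.34931043  34.39948334]
[461.44373337 281.60828882  34.59010872]
[427.96443984 316.12256153   3.85784622]
```

View pics/w1c.png

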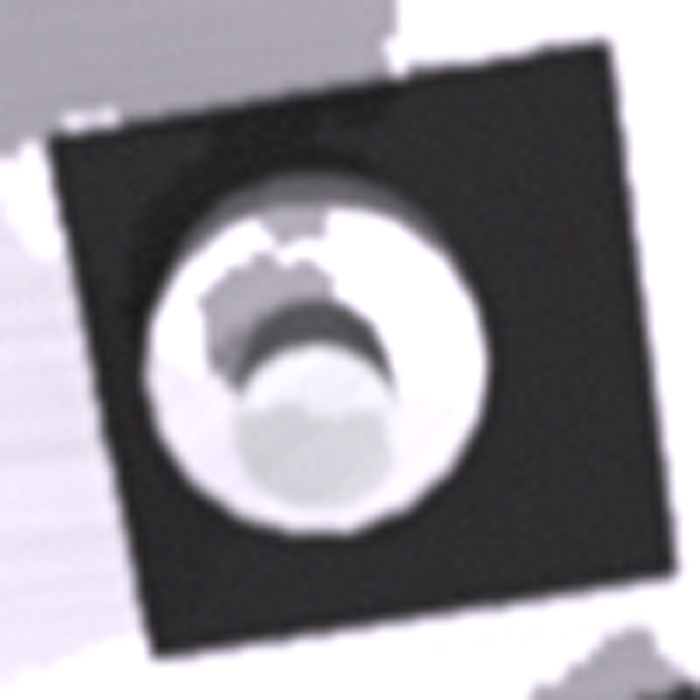

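View pics/w1s.png

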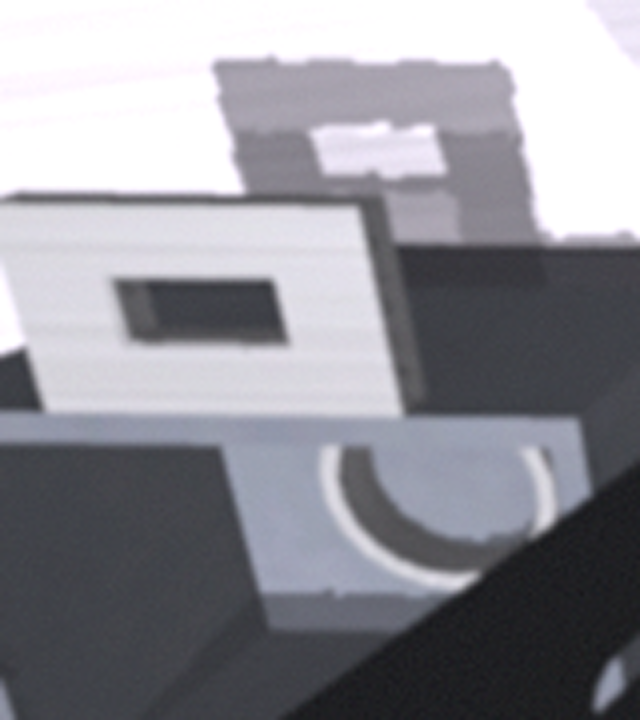

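Run:
```python
from h import *
c=cap("wrist"); t=cap("top")
print(onz(c,320,199,66),onz(c,320.4,190.9,34)); print("slot",onz(c,50.2,248,78))
print("two-view stem",tri([ray(c,320,199),ray(t,179.4,233.4)]))
print("two-view slot",tri([ray(c,50.2,248),ray(t,292.2,223.2)]))
go([458,264,55],83.7)
```

```text
[459.93917437 267.19042389  66.        ] [460.16045818 267.87038363  34.        ]
slot [474.82568289  17.08421875  78.        ]
two-view stem (array([459.14777518, 265.98104479,  61.73676669]), [np.float64(2.193159641592344), np.float64(2.1931596415925747)])
two-view slot (array([475.14664058,  14.09157213,  75.25235786]), [np.float64(0.6279304130215129), np.float64(0.6279304130214092)])
t 1.58 pos [458.5 266.9 175.5] turn [-0.0004 -0.0006 -0.    ] shift now-axes [-3.000e+00 -1.000e-01  1.205e+02] shift final-axes [ -3.   -0.2 120.5] F [-0.2  0.2  0.5] w 50.0 j [ 0.42  0.06  1.51  0.    1.57 -1.04]
```

```bash
cat >> h.py <<'E'
def cloud(c):
    H,W=c["depth"].shape; K=np.array([[c["fx"],0,c["cx"]],[0,c["fy"],c["cy"]],[0,0,1.]])
    g=np.stack(np.meshgrid(np.arange(W),np.arange(H)),-1).reshape(-1,1,2).astype(float)
    p=cv2.undistortPoints(g,K,np.array([c["k1"],0,0,0,0.]))[:,0]
    D=c["depth"].reshape(-1,1); X=np.hstack([p*[1,-1]*D,-D])
    return (X@c["c2w"][:3,:3].T+c["c2w"][:3,3]).reshape(H,W,3)
def blob(c,P,rad,z0,z1):
    X=cloud(c); m=(np.hypot(X[...,0]-P[0],X[...,1]-P[1])<rad)&(X[...,2]>z0)&(X[...,2]<z1)&(c["depth"]>0)
    cs,_=cv2.findContours(m.astype(np.uint8),cv2.RETR_EXTERNAL,cv2.CHAIN_APPROX_NONE)
    k=max(cs,key=cv2.contourArea); (u,v),r=cv2.minEnclosingCircle(k)
    q=X[m]; return (u,v),r,q.mean(0),len(q),q.std(0)
E
python3 - <<'E'
from h import *
print(ctrl.state()["position"])
for n in ["wrist","top"]:
    c=cap(n)
    for z in (66,34):
        b=blob(c,[459,266],40,z-8,z+8); print(n,b,onz(c,*b[0],z))
print(ctrl.state()["position"])
E
```

```text
[458.49028081 266.91787073 175.46591656]
wrist ((317.5, 199.5), 12.589778900146484, array([459.82679901, 266.08179608,  65.97485262]), 476, array([5.7974437 , 5.56267975, 1.51665614])) [459.68263405 265.93285428  66.        ]
wrist ((317.8148193359375, 190.9745330810547), 24.185293197631836, array([456.39850901, 266.58167795,  34.23632797]), 1250, array([12.87016613, 14.18959316,  1.37270791])) [459.48070077 266.3170457   34.        ]
top ((179.5, 233.0), 5.4084272384643555, array([454.58173668, 260.14772399,  64.63251072]), 20, array([5.07491701, 6.1440331 , 3.3323703 ])) [457.83148004 263.28690951  66.        ]
top ((183.4664764404297, 233.94692993164062), 11.236381530761719, array([454.67443234, 257.70550409,  34.27491838]), 230, array([12.96046894, 11.83999752,  2.52905537])) [458.10180841 263.38601993  34.        ]
[458.364617   267.19947985 175.66965007]
```

Run:
```python
from h import *
go([459.6,266.1,38],83.7)
```

```text
t 1.68 pos [458.4 267.2 175.7] turn [ 0.0003 -0.0006  0.0012] shift now-axes [ -1.    1.3 137.7] shift final-axes [ -1.    1.3 137.7] F [ 0.8 -0.1 -1.2] w 50.0 j [ 0.42  0.06  1.51  0.    1.57 -1.04]
```

move_arm:
  twist:
    - [0,0,0]
    - [0,0,0]
    - [0,0,0]
    - [0,0,0]
    - [0,0,0]
  translation:
    - [-1,1.3,38]
    - [0,0,38]
    - [0,0,38]
    - [0,0,22]
    - [0,0,0]
  jaw: [50,50,50,50,50]

```text
t: 2.1
position: [455.1, 264.1, 33.3]
ee_rot: [0.744, 0.668, -0.006, -0.002]
ft_force: [-1.2, -0.1, -0.9]
width: 0.583
```

Run:
```python
from h import *
go([459.6,266.1,38],83.7)
c=cap("wrist"); cv2.imwrite("pics/w2.png",c["color"])
```

```text
t 2.1 pos [455.1 264.1  33.3] turn [-0.0107  0.006   0.0015] shift now-axes [ 2.5  4.2 -4.8] shift final-axes [ 2.5  4.2 -4.7] F [-1.2 -0.1 -0.9] w 49.8 j [ 0.42  0.17  1.69  0.    1.3  -1.04]
```

View pics/w2.png

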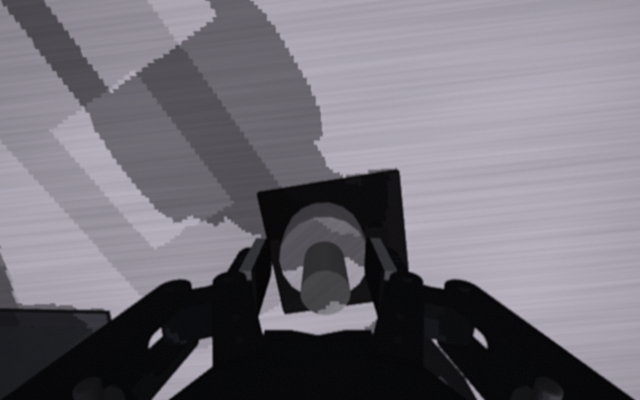

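Jaws straddle the stem (323,290). The pose was still settling, so I'll let it settle and close.

move_arm:
  twist:
    - [0,0,0]
    - [0,0,0]
  translation:
    - [0,0,0]
    - [0,0,0]
  jaw: [50,50]

```text
t: 2.32
position: [461.9, 266.5, 42.2]
ee_rot: [0.745, 0.667, 0.003, 0.001]
ft_force: [-0.8, 0.2, 1.0]
width: 0.583
```

move_arm:
  twist:
    - [0,0,0]
    - [0,0,0]
    - [0,0,0]
    - [0,0,0]
    - [0,0,0]
  translation:
    - [0,0,0]
    - [0,0,0]
    - [0,0,0]
    - [0,0,0]
    - [0,0,0]
  jaw: [15,15,15,15,15]

```text
t: 2.73
position: [461.5, 266.0, 41.4]
ee_rot: [0.745, 0.667, 0.002, 0.0]
ft_force: [-0.3, 1.3, 6.7]
width: 0.24
```

move_arm:
  twist:
    - [0,0,0]
    - [0,0,0]
    - [0,0,0]
    - [0,0,0]
    - [0,0,0]
  translation:
    - [0,0,-15]
    - [0,0,-35]
    - [0,0,-35]
    - [0,0,-30]
    - [0,0,0]
  jaw: [15,15,15,15,15]

```text
t: 3.15
position: [463.7, 266.6, 162.1]
ee_rot: [0.745, 0.667, 0.006, 0.002]
ft_force: [1.8, 0.6, -0.9]
width: 0.239
```

move_arm:
  twist:
    - [0,0,0]
    - [0,0,0]
  translation:
    - [0,0,0]
    - [0,0,0]
  jaw: [15,15]

```text
t: 3.32
position: [459.4, 264.7, 152.9]
ee_rot: [0.745, 0.667, -0.001, -0.0]
ft_force: [-0.7, -0.7, -3.0]
width: 0.24
```

Run:
```python
from h import *
go([475,100,175],83.7)
c=cap("wrist"); cv2.imwrite("pics/w3.png",c["color"])
```

```text
t 3.32 pos [459.4 264.7 152.9] turn [-0.0022  0.0013  0.0001] shift now-axes [-162.1   33.6  -22. ] shift final-axes [-162.    33.6  -22.1] F [-0.7 -0.7 -3. ] w 20.5 j [ 0.42  0.07  1.54  0.    1.53 -1.05]
```

View pics/w3.png

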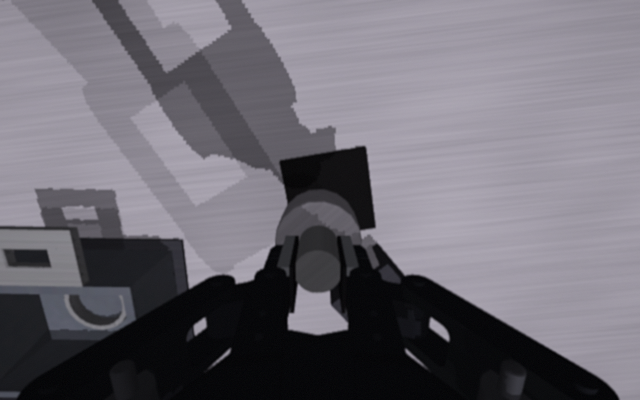

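move_arm:
  twist:
    - [0,0,0]
    - [0,0,0]
    - [0,0,0]
    - [0,0,0]
    - [0,0,0]
  translation:
    - [-27,17,-9]
    - [-27,17,-9]
    - [-27,17,-9]
    - [-27,17,-9]
    - [-27,17,-9]
  jaw: [15,15,15,15,15]

```text
t: 3.78
position: [529.0, 120.2, 196.7]
ee_rot: [0.745, 0.667, -0.002, -0.002]
ft_force: [-0.0, 0.8, -0.8]
width: 0.235
```

move_arm:
  twist:
    - [0,0,0]
    - [0,0,0]
    - [0,0,0]
    - [0,0,0]
  translation:
    - [0,0,0]
    - [0,0,0]
    - [0,0,0]
    - [0,0,0]
  jaw: [15,15,15,15]

```text
t: 4.12
position: [528.7, 122.5, 197.4]
ee_rot: [0.744, 0.668, -0.001, -0.001]
ft_force: [0.4, 0.4, -1.7]
width: 0.238
```

Run:
```python
from h import *
go([475,100,175],83.7)
c=cap("wrist"); cv2.imwrite("pics/w4.png",c["color"])
print(proj(c,[475,15,78]),proj(c,[556,4,22]))
```

```text
t 4.12 pos [528.7 122.5 197.4] turn [-0.0037  0.0003  0.0012] shift now-axes [-28.1 -50.9  22.6] shift final-axes [-28.2 -50.9  22.4] F [ 0.4  0.4 -1.7] w 20.3 j [ 0.12  0.08  1.44  0.    1.62 -1.34]
[194.48871589 151.45657739] [220.44428443 217.04563616]
```

View pics/w4.png

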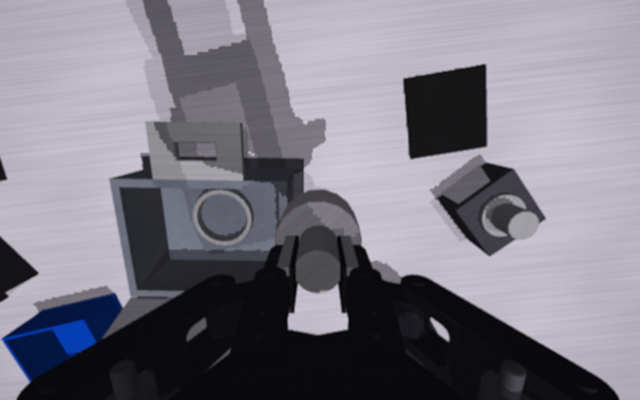

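Run:
```python
from h import *
go([0,0,0],83.7)
c=cap("wrist"); crop(c,210,185,60,70,5,"pics/w4c.png")
X=cloud(c)
# ring top pts
q=(np.hypot(X[...,0]-556,X[...,1]-4)<45)&(X[...,2]>16)&(X[...,2]<28)&(c["depth"]>0)
cs,_=cv2.findContours(q.astype(np.uint8),cv2.RETR_EXTERNAL,cv2.CHAIN_APPROX_NONE)
k=max(cs,key=cv2.contourArea); e=cv2.fitEllipse(k); print(e, onz(c,*e[0],22), X[q].mean(0))
# lug slot: points below lug level in the lug outline
q=(np.abs(X[...,0]-475)<30)&(np.abs(X[...,1]-14)<42)&(np.abs(X[...,2]-78)<5)
print(X[q].mean(0))
cs,h=cv2.findContours(q.astype(np.uint8),cv2.RETR_CCOMP,cv2.CHAIN_APPROX_NONE)
for k in cs:
    if cv2.contourArea(k)>60: r=cv2.minAreaRect(k); print(cv2.contourArea(k),r,onz(c,*r[0],78))
```

```text
t 4.17 pos [528.8 122.6 197.7] turn [-0.003   0.0003  0.0017] shift now-axes [-179.  -511.8  199.3] shift final-axes [-179.9 -512.1  197.7] F [-0.6 -0.8 -2.4] w 20.5 j [ 0.12  0.08  1.44  0.    1.62 -1.34]
((222.17591857910156, 216.55426025390625), (55.08035659790039, 59.67652130126953), 113.97803497314453) [555.99079538   6.18826722  22.        ] [556.86192248   4.97621841  21.32850505]
[476.65964189  13.25887242  78.15527566]
5466.5 ((194.53341674804688, 150.47857666015625), (67.1868896484375, 93.50057220458984), 83.8844985961914) [474.3782151   15.25405717  78.        ]
708.0 ((195.97186279296875, 151.01507568359375), (19.106487274169922, 41.583030700683594), 88.36341857910156) [474.99536398  16.4481659   78.        ]
```

View pics/w4c.png

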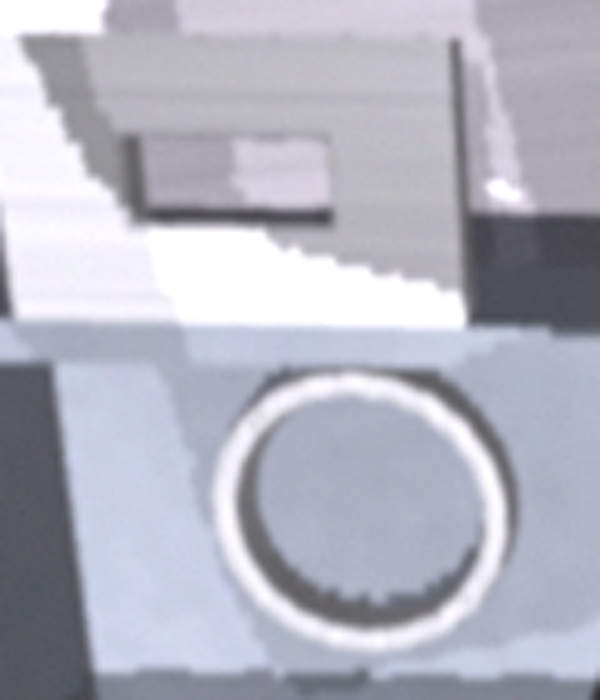

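Run:
```python
from h import *
s=ctrl.state(); c=cap("wrist"); X=cloud(c); p=s["position"]
T=R.from_quat(s["ee_rot"]).as_matrix(); L=(X-p)@T
for z in (-50,-45,-40,-35,-30,-25,-20,-15,-10,-5,0,5,10):
    m=(abs(L[...,0])<40)&(abs(L[...,1])<40)&(abs(L[...,2]-z)<2.5)&(c["depth"]>0)
    if m.sum()>5: print(z,m.sum(),L[m].min(0).round(1),L[m].max(0).round(1))
crop(c,320,240,50,60,6,"pics/w4d.png")
```

```text
-50 1178 [-39.8 -13.9 -52.5] [ 40.    8.3 -47.5]
-45 938 [-39.7 -13.9 -47.5] [ 39.7   8.6 -42.5]
-40 536 [-30.2 -12.7 -42.5] [ 27.8  11.4 -37.5]
-35 428 [-17.8 -11.5 -37.5] [ 15.9  11.8 -32.5]
-30 320 [-24.8 -11.3 -32.5] [ 22.7  11.2 -27.5]
-25 2005 [-24.9 -12.4 -27.5] [ 22.8  11.6 -22.5]
-20 457 [-24.6 -12.3 -22.5] [ 22.7  11.4 -17.5]
-15 405 [-24.7 -12.2 -17.5] [ 22.7  12.1 -12.5]
-10 363 [-24.2 -12.3 -12.5] [22.7 -4.6 -7.5]
-5 233 [-23.  -12.6  -7.5] [20.9 -4.7 -2.5]
0 130 [-10.9 -12.4  -2.5] [ 9.1 -5.3  2.5]
5 1746 [-25.1 -25.4   2.5] [23.7 -0.5  7.5]
10 677 [-25.3 -26.    7.5] [23.9 -0.2 12.5]
```

View pics/w4d.png

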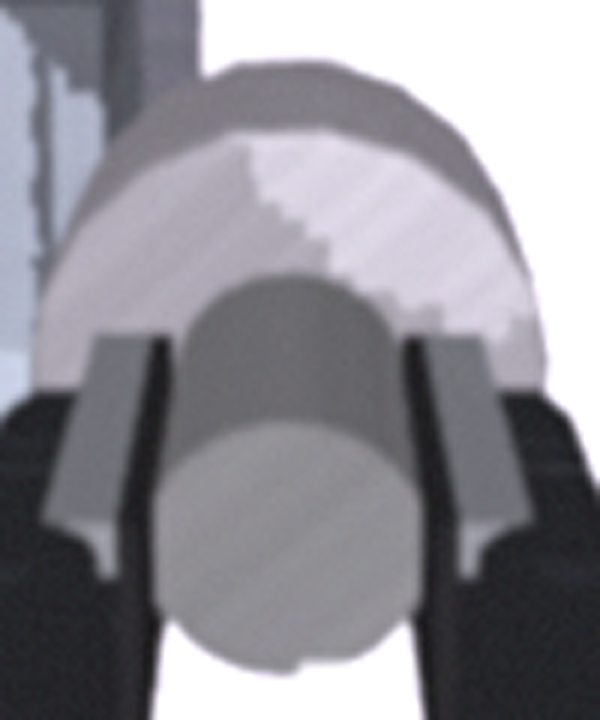

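Run:
```python
from h import *
go([557,6.5,130],83.5)
```

```text
t 4.27 pos [529.1 122.7 198.5] turn [-0.0015  0.0001  0.0054] shift now-axes [-112.5   40.3   68.4] shift final-axes [-112.3   40.8   68.5] F [-0.4  0.2 -2.2] w 20.4 j [ 0.12  0.08  1.44  0.    1.62 -1.34]
```

move_arm:
  twist:
    - [0,0,0]
    - [0,0,0]
    - [0,0,0]
    - [0,0,0]
    - [0,0,0]
  translation:
    - [-28,10,7]
    - [-28,10,15]
    - [-28,10,20]
    - [-28,10,20]
    - [0,0,6]
  jaw: [15,15,15,15,15]

```text
t: 4.68
position: [556.2, 2.0, 127.4]
ee_rot: [0.746, 0.666, -0.003, -0.001]
ft_force: [0.1, 0.6, -2.1]
width: 0.238
```

move_arm:
  twist:
    - [0,0,0]
    - [0,0,0]
    - [0,0,0]
    - [0,0,0]
  translation:
    - [0,0,0]
    - [0,0,0]
    - [0,0,0]
    - [0,0,0]
  jaw: [15,15,15,15]

```text
t: 5.02
position: [558.0, 7.2, 132.8]
ee_rot: [0.744, 0.668, 0.001, 0.001]
ft_force: [0.3, -0.1, -1.4]
width: 0.238
```

Run:
```python
from h import *
go([557,6.5,75],83.5)
c=cap("wrist"); cv2.imwrite("pics/w5.png",c["color"])
```

```text
t 5.02 pos [558.    7.2 132.8] turn [ 0.0027 -0.0004  0.0056] shift now-axes [-0.9 -1.1 57.8] shift final-axes [-0.8 -0.9 57.8] F [ 0.3 -0.1 -1.4] w 20.3 j [-0.09  0.14  1.51  0.    1.49 -1.55]
```

View pics/w5.png

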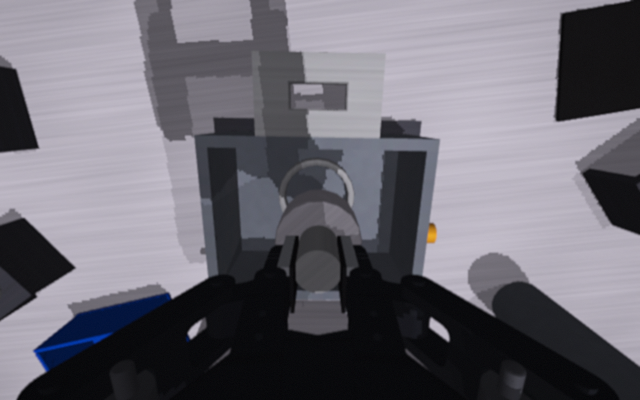

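Run:
```python
from h import *
c=cap("wrist"); crop(c,318,150,70,80,5,"pics/w5c.png"); go([557,6.5,75],83.5)
print(onz(c,318,96,78))
a=np.radians(np.arange(0,360,30))
for r in (35,29): print(r,[tuple(proj(c,[556.2+r*np.cos(t),5.8+r*np.sin(t),22]).round(0)) for t in a])
```

```text
t 5.12 pos [557.9   7.  132.6] turn [ 0.0024 -0.0002  0.0053] shift now-axes [-0.6 -1.  57.6] shift final-axes [-0.6 -0.9 57.6] F [-0.3 -0.  -2.3] w 20.7 j [-0.09  0.14  1.51  0.    1.49 -1.55]
[475.08746115  15.56856889  78.        ]
35 [(np.float64(321.0), np.float64(231.0)), (np.float64(339.0), np.float64(225.0)), (np.float64(351.0), np.float64(210.0)), (np.float64(355.0), np.float64(192.0)), (np.float64(348.0), np.float64(173.0)), (np.float64(333.0), np.float64(161.0)), (np.float64(312.0), np.float64(158.0)), (np.float64(294.0), np.float64(165.0)), (np.float64(281.0), np.float64(181.0)), (np.float64(279.0), np.float64(200.0)), (np.float64(287.0), np.float64(217.0)), (np.float64(302.0), np.float64(228.0))]
29 [(np.float64(320.0), np.float64(225.0)), (np.float64(335.0), np.float64(220.0)), (np.float64(345.0), np.float64(208.0)), (np.float64(348.0), np.float64(192.0)), (np.float64(343.0), np.float64(177.0)), (np.float64(330.0), np.float64(167.0)), (np.float64(313.0), np.float64(164.0)), (np.float64(298.0), np.float64(170.0)), (np.float64(287.0), np.float64(183.0)), (np.float64(285.0), np.float64(199.0)), (np.float64(292.0), np.float64(213.0)), (np.float64(304.0), np.float64(223.0))]
```

View pics/w5c.png

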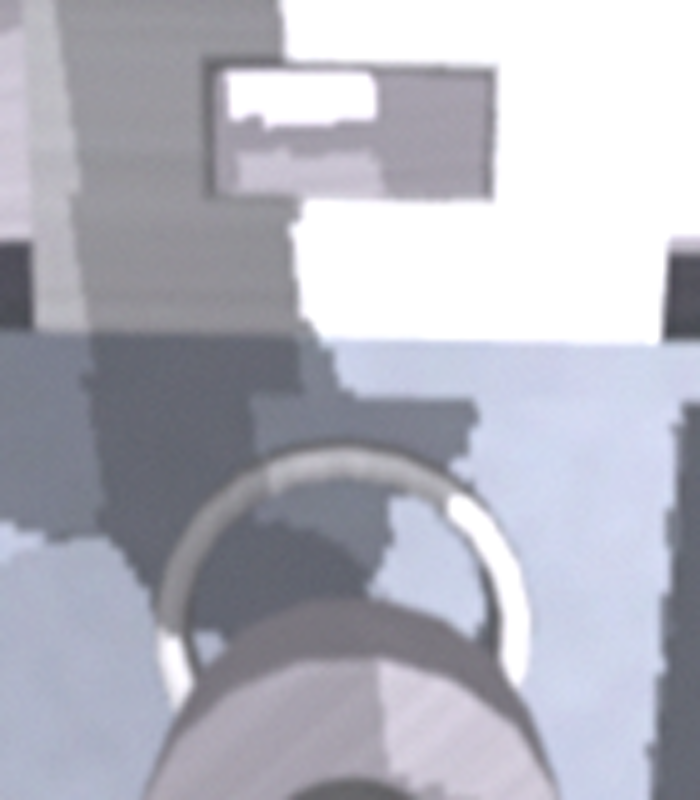

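move_arm:
  twist:
    - [0,0,0]
    - [0,0,0]
    - [0,0,0]
    - [0,0,0]
    - [0,0,0]
  translation:
    - [-0.6,-0.7,18]
    - [0,0,20]
    - [0,0,14]
    - [0,0,5]
    - [0,0,0]
  jaw: [15,15,15,15,15]

```text
t: 5.53
position: [555.6, 6.0, 73.0]
ee_rot: [0.745, 0.668, -0.001, -0.001]
ft_force: [-0.2, -0.5, -1.7]
width: 0.237
```

move_arm:
  twist:
    - [0,0,0]
    - [0,0,0]
    - [0,0,0]
    - [0,0,0]
    - [0,0,0]
  translation:
    - [0,0,0]
    - [0,0,5]
    - [0,0,6]
    - [0,0,6]
    - [0,0,4]
  jaw: [15,15,15,15,15]

```text
t: 5.95
position: [556.4, 5.5, 52.7]
ee_rot: [0.745, 0.667, -0.0, -0.0]
ft_force: [-0.4, 0.2, -2.3]
width: 0.24
```

move_arm:
  twist:
    - [0,0,0]
    - [0,0,0]
    - [0,0,0]
  translation:
    - [0,0,0]
    - [0,0,0]
    - [0,0,0]
  jaw: [15,15,15]

```text
t: 6.2
position: [556.8, 5.5, 53.4]
ee_rot: [0.745, 0.667, 0.0, 0.0]
ft_force: [-0.3, -0.7, -1.5]
width: 0.24
```

Run:
```python
from h import *
go([557,6.5,46],83.5)
c=cap("wrist"); cv2.imwrite("pics/w6.png",c["color"])
```

```text
t 6.2 pos [556.8   5.5  53.4] turn [ 0.0002 -0.0001  0.0036] shift now-axes [1.1 0.1 7.4] shift final-axes [1.1 0.1 7.4] F [-0.3 -0.7 -1.5] w 20.5 j [-0.09  0.2   1.6   0.    1.34 -1.55]
```

View pics/w6.png

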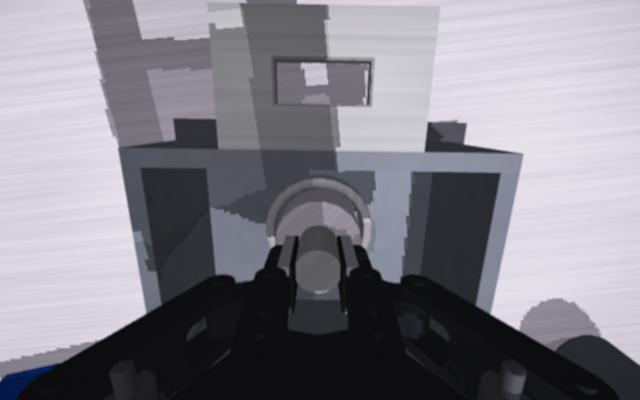

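The valve body at (318,220) sits concentrically inside the ring. Lowering the last 7 mm.

move_arm:
  twist:
    - [0,0,0]
    - [0,0,0]
    - [0,0,0]
    - [0,0,0]
    - [0,0,0]
  translation:
    - [0.5,0,3]
    - [0,0,3]
    - [0,0,1]
    - [0,0,0]
    - [0,0,0]
  jaw: [15,15,15,15,15]

```text
t: 6.67
position: [556.6, 6.0, 46.1]
ee_rot: [0.745, 0.667, -0.0, -0.0]
ft_force: [-0.4, 0.2, -1.4]
width: 0.241
```

move_arm:
  twist:
    - [0,0,0]
    - [0,0,0]
    - [0,0,0]
  translation:
    - [0,0,1]
    - [0,0,1]
    - [0,0,0]
  jaw: [15,15,15]

```text
t: 6.92
position: [557.1, 6.0, 45.5]
ee_rot: [0.745, 0.667, 0.0, 0.0]
ft_force: [-2.3, 1.0, 3.7]
width: 0.242
```

Contact: the force went from -1.4 to +3.7 N. Opening.

move_arm:
  twist:
    - [0,0,0]
    - [0,0,0]
    - [0,0,0]
    - [0,0,0]
  translation:
    - [0,0,0]
    - [0,0,0]
    - [0,0,0]
    - [0,0,0]
  jaw: [45,45,45,45]

```text
t: 7.25
position: [556.7, 5.9, 44.2]
ee_rot: [0.745, 0.667, 0.0, -0.0]
ft_force: [0.0, -1.1, -0.1]
width: 0.528
```

move_arm:
  twist:
    - [0,0,0]
    - [0,0,0]
    - [0,0,0]
    - [0,0,0]
    - [0,0,0]
  translation:
    - [0,0,-10]
    - [0,0,-25]
    - [0,0,-36]
    - [0,0,-36]
    - [0,0,-36]
  jaw: [45,45,45,45,45]

```text
t: 7.67
position: [556.3, 6.0, 189.3]
ee_rot: [0.745, 0.667, 0.0, -0.0]
ft_force: [1.7, -0.7, -0.6]
width: 0.525
```

move_arm:
  twist:
    - [0,0,0]
    - [0,0,0]
    - [0,0,0]
  translation:
    - [0,0,0]
    - [0,0,0]
    - [0,0,0]
  jaw: [0,0,0]

```text
t: 7.92
position: [556.5, 5.9, 187.5]
ee_rot: [0.745, 0.667, 0.0, 0.0]
ft_force: [-0.0, -0.1, -0.5]
width: 0.107
```

Run:
```python
from h import *
go([557,6.5,75],83.5)
c=cap("wrist"); cv2.imwrite("pics/w7.png",c["color"])
X=cloud(c)
for z,r in ((70,15),(38,30)):
    try:
        b=blob(c,[556.2,5.8],r,z-6,z+6); print(b,onz(c,*b[0],z))
    except Exception as e: print(e)
t=cap("top"); cv2.imwrite("pics/t7.png",t["color"])
```

```text
t 7.92 pos [556.5   5.9 187.5] turn [ 0.0002 -0.0001  0.0036] shift now-axes [  0.6   0.4 112.5] shift final-axes [  0.6   0.4 112.5] F [-0.  -0.1 -0.5] w 9.1 j [-0.09  0.11  1.43  0.    1.6  -1.55]
((318.2372741699219, 194.89830017089844), 11.962576866149902, array([555.61889856,   5.66600835,  70.17904611]), 440, array([5.69744545, 5.52277025, 1.02995004])) [555.57230341   5.83434617  70.        ]
((318.0625, 186.9375), 23.4896240234375, array([552.47171155,   6.09324535,  38.22664101]), 1195, array([13.09556515, 14.14944421,  1.04714256])) [555.22271299   5.79154488  38.        ]
```

View pics/w7.png

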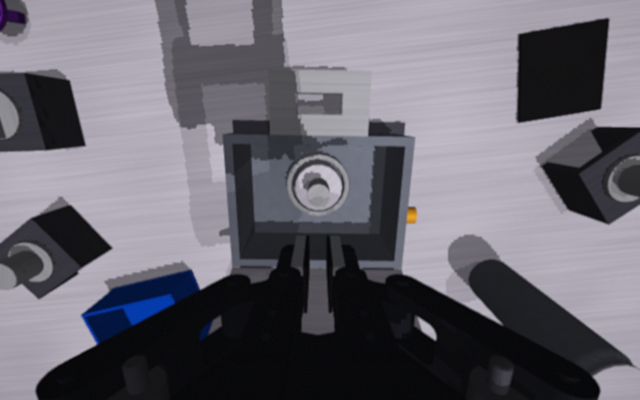

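View pics/t7.png

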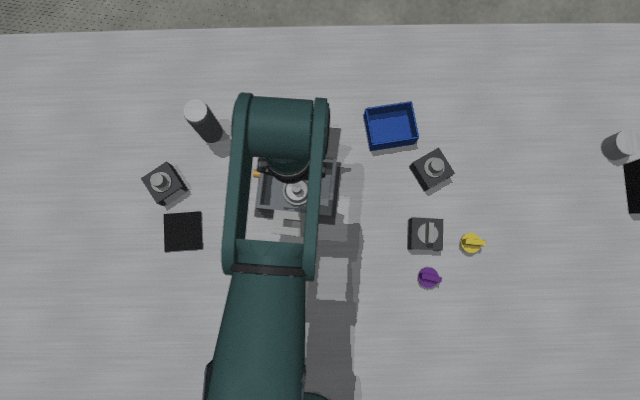

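The valve stands in the ring: stem top at z≈70.2, body top at 38.2, within about 1 mm of the ring centre. The pins, can and bin haven't moved. Next I'll go up and behind the lid.

move_arm:
  twist:
    - [0,0,0]
    - [0,0,0]
    - [0,0,0]
    - [0,0,0]
    - [0,0,0]
  translation:
    - [0,0,-38]
    - [0,0,-38]
    - [0,10,-34]
    - [0,32,0]
    - [0,32,0]
  jaw: [0,0,0,0,0]

```text
t: 8.43
position: [631.3, -2.1, 300.7]
ee_rot: [0.745, 0.667, 0.002, 0.002]
ft_force: [0.2, 0.4, -0.2]
width: 0.001
```

move_arm:
  twist:
    - [0,0,0]
    - [0,0,0]
    - [0,0,0]
    - [0,0,0]
    - [0,0,0]
  translation:
    - [0,32,0]
    - [0,32,0]
    - [0,22,0]
    - [0,0,0]
    - [0,0,0]
  jaw: [0,0,0,0,0]

```text
t: 8.85
position: [715.9, -11.8, 292.4]
ee_rot: [0.745, 0.667, -0.003, -0.003]
ft_force: [-0.4, -0.7, 0.2]
width: -0.003
```

Run:
```python
from h import *
go([715,-12,200],83.5)
c=cap("wrist"); cv2.imwrite("pics/w8.png",c["color"])
c=cap("side"); crop(c,330,130,130,100,3,"pics/s8.png")
```

```text
t 8.85 pos [715.9 -11.8 292.4] turn [-0.0076  0.      0.0034] shift now-axes [-0.3 -0.2 92.4] shift final-axes [-0.3 -0.9 92.4] F [-0.4 -0.7  0.2] w -0.2 j [-0.1   0.49  0.75  0.    1.91 -1.56]
```

View pics/w8.png

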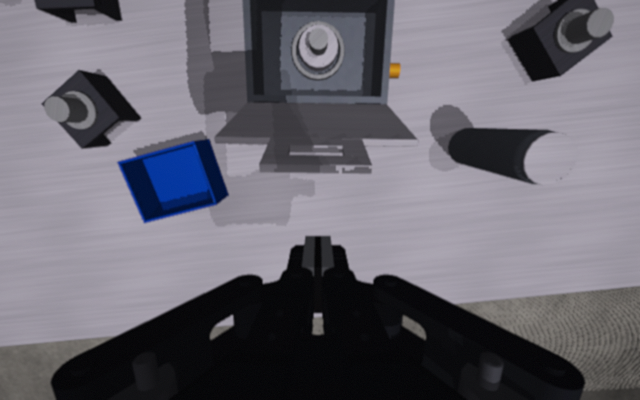

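View pics/s8.png

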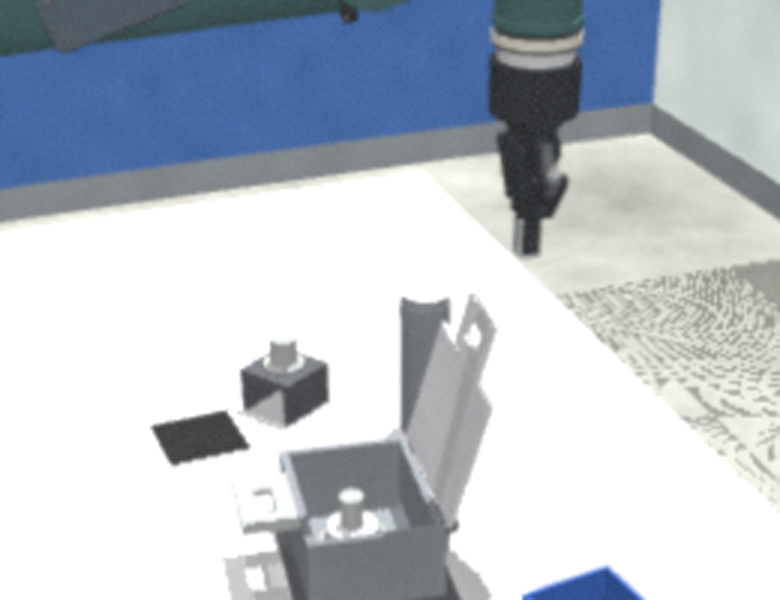

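Run:
```python
from h import *
c=cap("wrist")
print(onz(c,315,173,250)); X=cloud(c)
m=(X[...,2]>150)&(abs(X[...,0]-670)<40)&(abs(X[...,1]+5)<45)&(c["depth"]>0)
q=X[m]; print(len(q),q.max(0),q.min(0)); i=np.argmax(q[:,2]);print(q[i])
a=np.radians(-6.7); ex=np.array([np.cos(a),np.sin(a)]); s=q[:,:2]@ex; p=np.polyfit(q[:,2],s,1); print(p,"lid angle~",np.pi/2+np.arctan(p[0]))
```

```text
[680.3300311  -10.18071928 250.        ]
36073 [709.99732036  39.99971354 399.75387525] [642.14830984 -49.99753463 150.03578119]
[696.31959257   5.18947602 399.75387525]
[2.00158025e-01 6.23072577e+02] lid angle~ 1.7683438288837496
```

move_arm:
  twist:
    - [0,0,0]
    - [0,0,0]
    - [0,0,0]
    - [0,0,0]
    - [0,0,0]
  translation:
    - [0,0,30]
    - [0,0,35]
    - [0,0,25]
    - [0,0,0]
    - [0,0,0]
  jaw: [0,0,0,0,0]

```text
t: 9.42
position: [714.0, -11.3, 206.4]
ee_rot: [0.745, 0.667, -0.001, -0.001]
ft_force: [-0.9, 0.6, 1.4]
width: -0.002
```

Run:
```python
from h import *
go([715,-12,200],83.5)
c=cap("side"); crop(c,330,130,130,100,3,"pics/s9.png")
```

```text
t 9.42 pos [714.  -11.3 206.4] turn [-0.0035 -0.      0.0038] shift now-axes [-0.6  1.1  6.4] shift final-axes [-0.6  1.1  6.4] F [-0.9  0.6  1.4] w -0.2 j [-0.1   0.47  0.94  0.    1.73 -1.56]
```

View pics/s9.png

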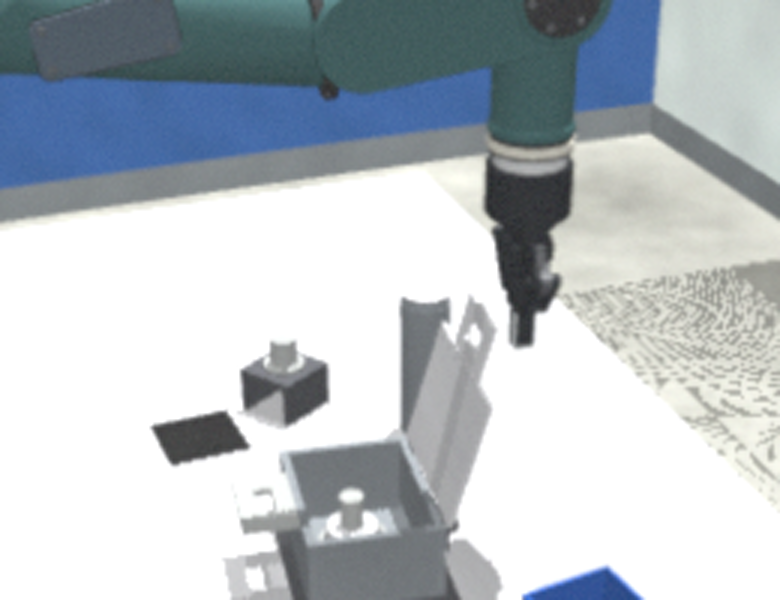

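move_arm:
  twist:
    - [0,0,0]
    - [0,0,0]
    - [0,0,0]
    - [0,0,0]
    - [0,0,0]
  translation:
    - [0,-18,1]
    - [0,-18,1]
    - [0,-18,2]
    - [0,-18,2]
    - [0,0,0]
  jaw: [0,0,0,0,0]

```text
t: 9.88
position: [647.5, -3.0, 216.9]
ee_rot: [0.744, 0.668, 0.009, 0.009]
ft_force: [-1.8, 2.5, 20.1]
width: 0.001
```

Run:
```python
from h import *
go([642,-3,200],83.5)
c=cap("side"); crop(c,330,130,130,100,3,"pics/s10.png")
```

```text
t 9.88 pos [647.5  -3.  216.9] turn [ 0.0255 -0.0022  0.0045] shift now-axes [-0.7 -5.9 16.8] shift final-axes [-0.7 -5.5 16.9] F [-1.8  2.5 20.1] w 0.1 j [-0.09  0.29  1.16  0.    1.66 -1.55]
```

View pics/s10.png

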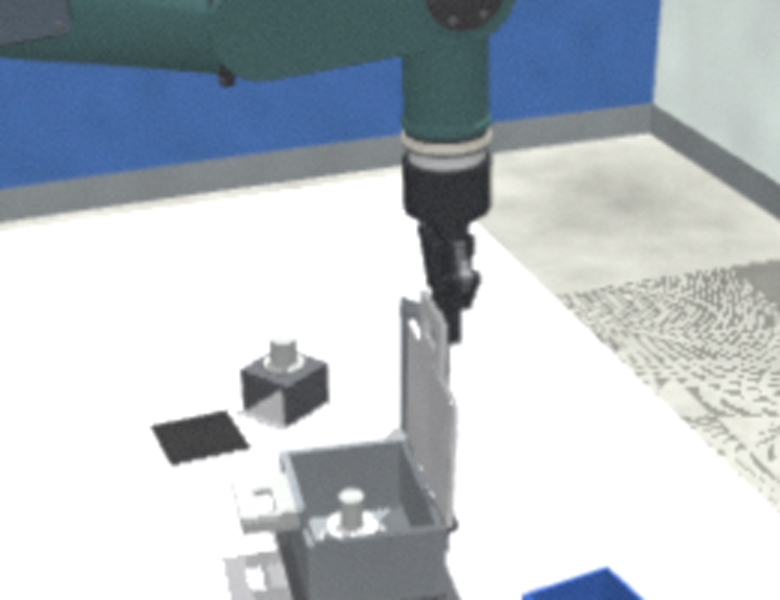

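The lid is upright, but its top edge is catching under the knuckles (20 N up). Raising the tool before I go on.

move_arm:
  twist:
    - [0,0,0]
    - [0,0,0]
    - [0,0,0]
  translation:
    - [0,4,-15]
    - [0,4,-22]
    - [0,0,0]
  jaw: [0,0,0]

```text
t: 10.18
position: [655.2, -4.8, 248.7]
ee_rot: [0.745, 0.667, 0.006, 0.006]
ft_force: [0.3, 0.2, 2.0]
width: 0.002
```

Run:
```python
from h import *
go([642,-3,230],83.5)
c=cap("side"); crop(c,330,130,130,100,3,"pics/s11.png")
```

```text
t 10.18 pos [655.2  -4.8 248.7] turn [ 0.017  -0.0003  0.0037] shift now-axes [  0.3 -13.6  18.4] shift final-axes [  0.3 -13.3  18.7] F [0.3 0.2 2. ] w 0.1 j [-0.09  0.31  1.07  0.    1.74 -1.55]
```

View pics/s11.png

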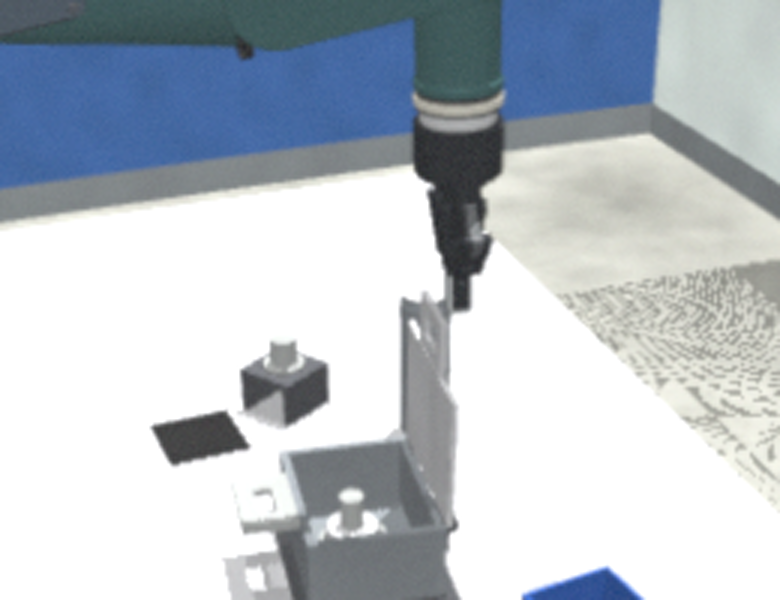

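move_arm:
  twist:
    - [0,0,0]
    - [0,0,0]
    - [0,0,0]
    - [0,0,0]
    - [0,0,0]
  translation:
    - [0,-16,2]
    - [0,-16,4]
    - [0,-16,5]
    - [0,-12,5]
    - [0,0,0]
  jaw: [0,0,0,0,0]

```text
t: 10.65
position: [590.9, 2.4, 222.7]
ee_rot: [0.745, 0.667, 0.0, 0.0]
ft_force: [-0.2, 0.5, -0.0]
width: -0.006
```

Run:
```python
from h import *
go([642,-3,230],83.5)
c=cap("side"); crop(c,330,130,130,100,3,"pics/s12.png")
```

```text
t 10.65 pos [590.9   2.4 222.7] turn [ 0.0004 -0.0002  0.0039] shift now-axes [ 0.3 51.4 -7.3] shift final-axes [ 0.5 51.4 -7.3] F [-0.2  0.5 -0. ] w -0.5 j [-0.09  0.18  1.28  0.    1.68 -1.55]
```

View pics/s12.png

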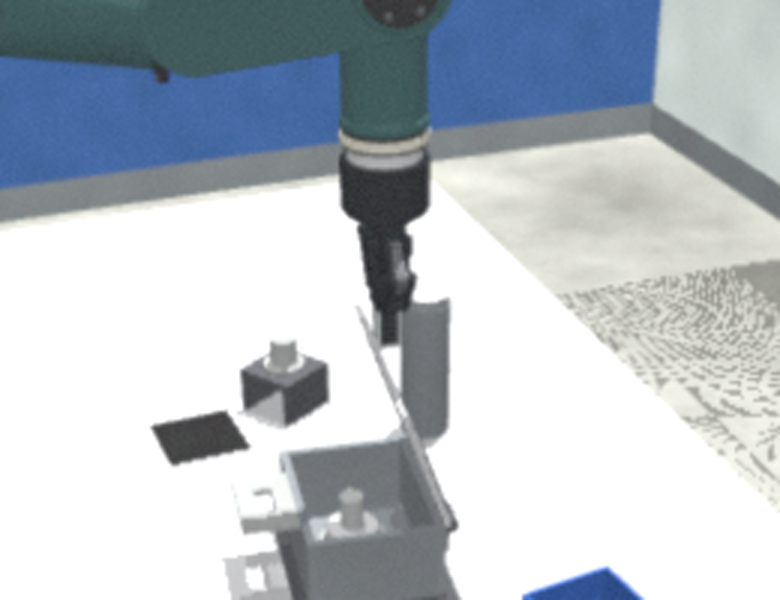

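move_arm:
  twist:
    - [0,0,0]
    - [0,0,0]
    - [0,0,0]
    - [0,0,0]
    - [0,0,0]
  translation:
    - [0,25,0]
    - [0,0,15]
    - [0,0,15]
    - [0,-18,3]
    - [0,-18,4]
  jaw: [0,0,0,0,0]

```text
t: 11.12
position: [583.2, 2.7, 183.6]
ee_rot: [0.745, 0.667, 0.0, 0.001]
ft_force: [3.6, -0.8, 0.2]
width: 0.001
```

move_arm:
  twist:
    - [0,0,0]
    - [0,0,0]
    - [0,0,0]
    - [0,0,0]
    - [0,0,0]
  translation:
    - [0,-12,8]
    - [0,-12,10]
    - [0,-12,10]
    - [0,0,0]
    - [0,0,0]
  jaw: [0,0,0,0,0]

```text
t: 11.53
position: [545.7, 7.1, 157.0]
ee_rot: [0.745, 0.667, -0.0, -0.0]
ft_force: [-0.8, 0.2, -0.7]
width: -0.004
```

Run:
```python
from h import *
go([546,6,161],83.5)
c=cap("side"); crop(c,330,130,130,100,3,"pics/s13.png")
```

```text
t 11.53 pos [545.7   7.1 157. ] turn [-0.001   0.      0.0036] shift now-axes [-1.1  0.4 -4. ] shift final-axes [-1.1  0.4 -4. ] F [-0.8  0.2 -0.7] w -0.3 j [-0.09  0.1   1.5  -0.    1.54 -1.55]
```

View pics/s13.png

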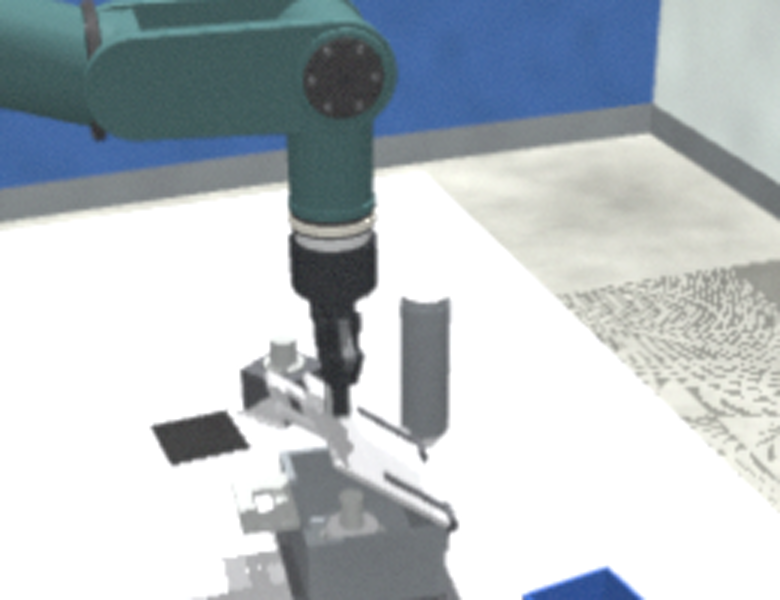

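move_arm:
  twist:
    - [0,0,0]
    - [0,0,0]
    - [0,0,0]
    - [0,0,0]
    - [0,0,0]
  translation:
    - [0,-10,14]
    - [0,-9,14]
    - [0,-7,14]
    - [0,-5,12]
    - [0,-2,8]
  jaw: [0,0,0,0,0]

```text
t: 12.0
position: [513.9, 10.6, 95.4]
ee_rot: [0.745, 0.667, 0.001, 0.001]
ft_force: [0.7, -0.3, 2.0]
width: -0.0
```

move_arm:
  twist:
    - [0,0,0]
    - [0,0,0]
    - [0,0,0]
    - [0,0,0]
    - [0,0,0]
  translation:
    - [0,0,5]
    - [0,0,5]
    - [0,0,2]
    - [0,0,0]
    - [0,0,0]
  jaw: [0,0,0,0,0]

```text
t: 12.42
position: [513.5, 10.7, 84.0]
ee_rot: [0.745, 0.667, 0.0, 0.0]
ft_force: [-1.7, -0.1, 4.3]
width: -0.0
```

move_arm:
  twist:
    - [0,0,0]
    - [0,0,0]
    - [0,0,0]
    - [0,0,0]
  translation:
    - [0,0,2]
    - [0,0,2]
    - [0,0,0]
    - [0,0,0]
  jaw: [0,0,0,0]

```text
t: 12.75
position: [513.5, 10.7, 83.9]
ee_rot: [0.745, 0.667, 0.001, 0.001]
ft_force: [-10.0, 0.5, 19.8]
width: 0.005
```

The lid is firm against its stop (19.8 N at z 83.9). I'll raise the arm and look at the slot from above.

move_arm:
  twist:
    - [0,0,0]
    - [0,0,0]
    - [0,0,0]
    - [0,0,0]
    - [0,0,0]
  translation:
    - [0,0,-15]
    - [0,-12,-35]
    - [0,-13,-35]
    - [0,-13,-20]
    - [0,0,0]
  jaw: [0,20,40,40,40]

```text
t: 13.17
position: [477.0, 15.0, 190.6]
ee_rot: [0.745, 0.667, 0.004, 0.004]
ft_force: [1.1, 0.2, 1.0]
width: 0.466
```

move_arm:
  twist:
    - [0,0,0]
    - [0,0,0]
    - [0,0,0]
  translation:
    - [0,0,0]
    - [0,0,0]
    - [0,0,0]
  jaw: [40,40,40]

```text
t: 13.42
position: [474.7, 14.9, 182.3]
ee_rot: [0.745, 0.667, -0.001, -0.001]
ft_force: [0.5, 0.3, -0.4]
width: 0.47
```

Run:
```python
from h import *
go([445,-278,190],83.5)
c=cap("wrist"); cv2.imwrite("pics/w14.png",c["color"]); crop(c,318,190,70,70,5,"pics/w14c.png")
print(ctrl.state()["position"],proj(c,[475,15.8,84]))
X=cloud(c)
for P in ([520,10],[560,50],[580,-30],[600,5],[530,60],[455,40]):
    m=np.hypot(X[...,0]-P[0],X[...,1]-P[1])<5; m&=c["depth"]>0
    if m.sum(): print(P,X[m][:,2].mean())
```

```text
t 13.42 pos [474.7  14.9 182.3] turn [-0.0033  0.      0.0036] shift now-axes [-294.4    2.6   -7.7] shift final-axes [-294.4    3.7   -7.7] F [ 0.5  0.3 -0.4] w 40.2 j [-0.09 -0.06  1.62  0.    1.59 -1.55]
[474.6168432   14.9426512  182.16882011] [319.55887042 202.03604104]
[520, 10] 84.49504312682933
[580, -30] 84.44715617329777
[600, 5] 84.30219047672715
[455, 40] 123.61224612750893
```

View pics/w14.png

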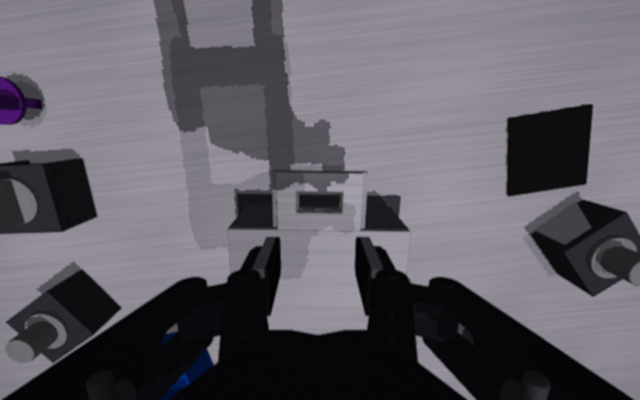

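View pics/w14c.png

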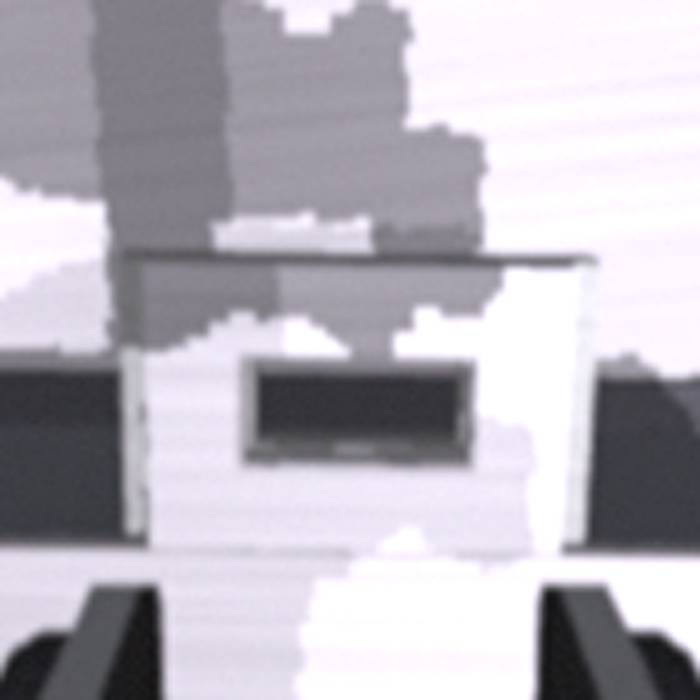

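Lid plate measured flat at z≈84.4, and the slot is at (319.4,202.4), i.e. world (475,15.8). Now over to the T-bolt.

move_arm:
  twist:
    - [0,0,0]
    - [0,0,0]
    - [0,0,0]
    - [0,0,0]
    - [0,0,0]
  translation:
    - [-37,0,-2]
    - [-37,0,-2]
    - [-37,0,-2]
    - [-37,0,-2]
    - [-37,0,0]
  jaw: [40,40,40,40,40]

```text
t: 13.88
position: [454.4, -170.4, 191.2]
ee_rot: [0.745, 0.667, -0.0, -0.001]
ft_force: [0.1, 0.3, -1.0]
width: 0.469
```

move_arm:
  twist:
    - [0,0,0]
    - [0,0,0]
    - [0,0,0]
    - [0,0,0]
    - [0,0,0]
  translation:
    - [-37,2,0]
    - [-37,2,0]
    - [-35,0,0]
    - [0,0,0]
    - [0,0,0]
  jaw: [40,40,40,40,40]

```text
t: 14.3
position: [446.1, -279.1, 190.1]
ee_rot: [0.746, 0.666, -0.0, -0.002]
ft_force: [0.3, 0.3, 0.4]
width: 0.47
```

move_arm:
  twist:
    - [0,0,0]
    - [0,0,0]
  translation:
    - [0,0,0]
    - [0,0,0]
  jaw: [40,40]

```text
t: 14.47
position: [447.0, -276.6, 191.5]
ee_rot: [0.744, 0.668, 0.0, -0.001]
ft_force: [-0.2, -0.1, 0.0]
width: 0.465
```

Run:
```python
from h import *
go([445,-278,190],90)
c=cap("wrist"); cv2.imwrite("pics/w15.png",c["color"]); crop(c,318,190,60,60,6,"pics/w15c.png")
X=cloud(c); m=(np.hypot(X[...,0]-445,X[...,1]+278)<40)&(X[...,2]>80)&(X[...,2]<94)&(c["depth"]>0)
cs,_=cv2.findContours(m.astype(np.uint8),cv2.RETR_EXTERNAL,cv2.CHAIN_APPROX_NONE)
r=cv2.minAreaRect(max(cs,key=cv2.contourArea)); print(r,onz(c,*r[0],87),X[m].mean(0))
b=[onz(c,*p,87) for p in cv2.boxPoints(r)]; print(np.round(b,1))
b=blob(c,[445,-278],30,51,59); print("collar",b,onz(c,*b[0],55)); print(ctrl.state()["position"])
```

```text
t 14.47 pos [ 447.  -276.6  191.5] turn [-0.0011 -0.0014 -0.1086] shift now-axes [-1.6 -1.8  1.5] shift final-axes [-1.4 -2.   1.5] F [-0.2 -0.1  0. ] w 39.7 j [-0.66  0.05  1.49  0.    1.6  -2.12]
((309.13812255859375, 202.0908660888672), (48.23357391357422, 13.490025520324707), 87.79740142822266) [ 448.32870365 -285.0541327    87.        ] [ 448.36974221 -284.9930411    87.20435977]
[[ 426.  -289.2   87. ]
 [ 426.8 -277.4   87. ]
 [ 471.7 -280.7   87. ]
 [ 470.9 -293.1   87. ]]
collar ((311.68182373046875, 192.88636779785156), 24.850109100341797, array([ 446.64320877, -281.16291587,   54.65651808]), 1195, array([12.50582582, 15.09651366,  1.64946261])) [ 447.9741884  -283.27982857   55.        ]
[ 447.13099061 -276.4519464   191.789528  ]
```

View pics/w15.png

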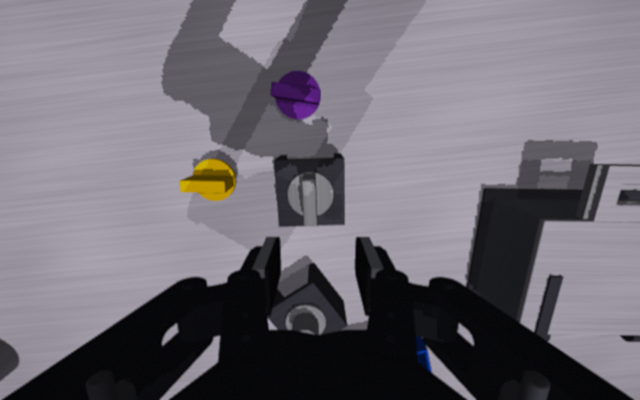

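View pics/w15c.png

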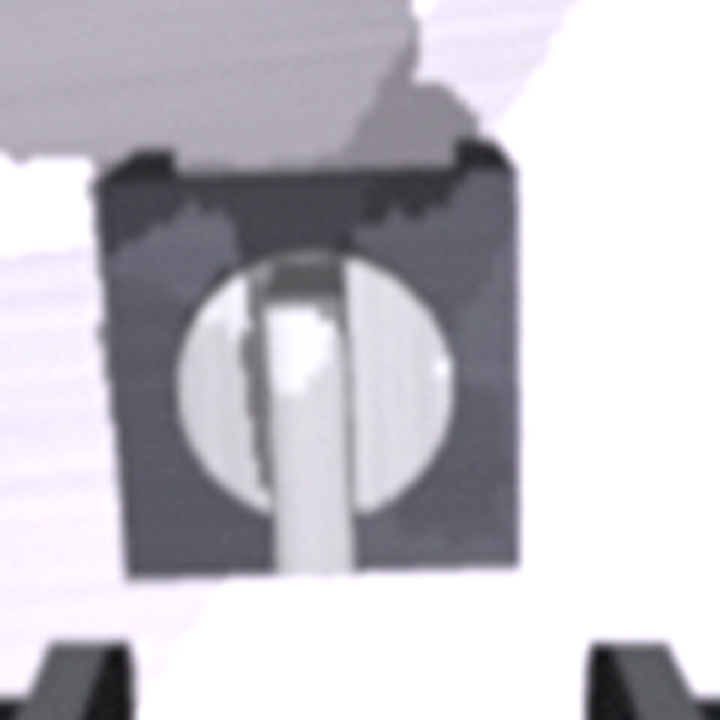

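Bar at (309,203), collar at (310,194). It's plain steel, hanging in its stand; purple is at (297,94) and yellow at (210,180). Next I'll centre on it and align, then check again.

Run:
```python
from h import *
go([448.5,-284.2,150],86)
```

```text
t 14.52 pos [ 447.1 -276.5  191.8] turn [-0.0007 -0.0009 -0.0383] shift now-axes [-7.6  2.2 41.8] shift final-axes [-7.6  1.9 41.8] F [-0.1 -0.6 -0.1] w 39.7 j [-0.66  0.04  1.49  0.    1.6  -2.12]
```

move_arm:
  twist:
    - [0,0,-0.038]
    - [0,0,0]
    - [0,0,0]
    - [0,0,0]
    - [0,0,0]
  translation:
    - [-4,1,10]
    - [-4,1,15]
    - [0,0,15]
    - [0,0,0]
    - [0,0,0]
  jaw: [40,40,40,40,40]

```text
t: 14.93
position: [448.0, -284.4, 151.5]
ee_rot: [0.731, 0.682, -0.0, -0.001]
ft_force: [0.4, 0.7, -0.2]
width: 0.465
```

move_arm:
  twist:
    - [0,0,0]
    - [0,0,0]
  translation:
    - [0,0,0]
    - [0,0,0]
  jaw: [40,40]

```text
t: 15.1
position: [448.9, -285.8, 153.8]
ee_rot: [0.732, 0.682, 0.0, 0.001]
ft_force: [0.1, 0.4, 1.0]
width: 0.471
```

Run:
```python
from h import *
go([448.5,-284.2,150],86)
c=cap("wrist"); crop(c,318,200,60,60,6,"pics/w16c.png")
X=cloud(c); m=(np.hypot(X[...,0]-448,X[...,1]+284)<35)&(X[...,2]>80)&(X[...,2]<94)&(c["depth"]>0)
cs,_=cv2.findContours(m.astype(np.uint8),cv2.RETR_EXTERNAL,cv2.CHAIN_APPROX_NONE)
r=cv2.minAreaRect(max(cs,key=cv2.contourArea)); print(r,onz(c,*r[0],87),X[m].mean(0))
print(np.round([onz(c,*p,87) for p in cv2.boxPoints(r)],1))
b=blob(c,[448,-284],30,51,59); print("collar",b,onz(c,*b[0],55)); print(ctrl.state()["position"])
```

```text
t 15.1 pos [ 448.9 -285.8  153.8] turn [ 0.0021  0.0013 -0.0011] shift now-axes [ 1.6 -0.6  3.8] shift final-axes [ 1.6 -0.6  3.8] F [0.1 0.4 1. ] w 40.2 j [-0.67  0.07  1.54  0.    1.53 -2.17]
((319.5, 211.0), (15.0, 56.0), 0.0) [ 447.82834239 -285.23596223   87.        ] [ 448.33887688 -285.27261972   87.18392635]
[[ 470.6 -292.8   87. ]
 [ 425.5 -289.3   87. ]
 [ 426.3 -278.1   87. ]
 [ 471.4 -280.9   87. ]]
collar ((319.9561767578125, 202.41909790039062), 29.41923713684082, array([ 447.45492492, -284.85100706,   54.84752386]), 1524, array([12.2133789 , 14.66824105,  1.49109168])) [ 450.2316881  -284.80972179   55.        ]
[ 448.9242626  -285.9669102   153.78280815]
```

View pics/w16c.png

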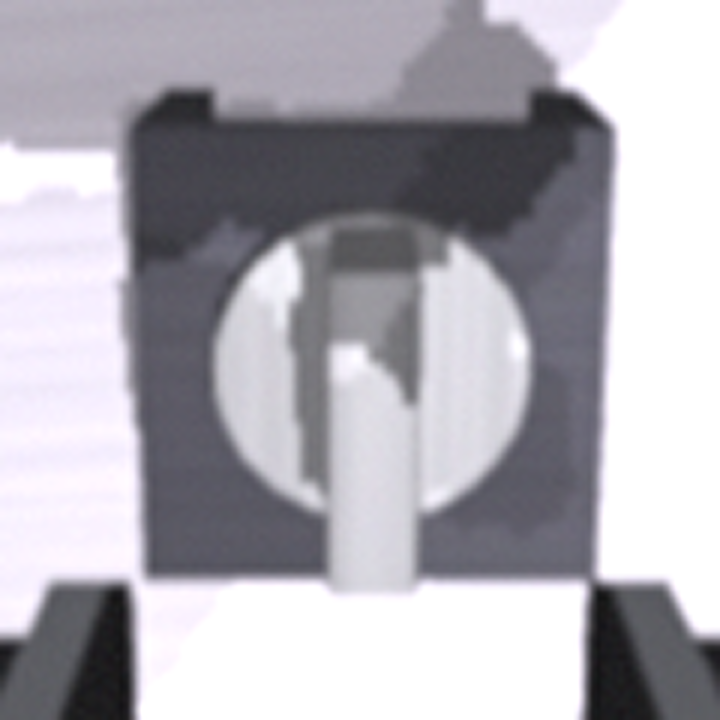

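move_arm:
  twist:
    - [0,0,0]
    - [0,0,0]
    - [0,0,0]
    - [0,0,0]
    - [0,0,0]
  translation:
    - [0.7,-0.6,20]
    - [0,0,30]
    - [0,0,22]
    - [0,0,10]
    - [0,0,5]
  jaw: [40,40,40,40,40]

```text
t: 15.57
position: [446.9, -284.5, 63.8]
ee_rot: [0.732, 0.681, -0.0, -0.001]
ft_force: [-0.8, -0.7, -0.7]
width: 0.472
```

move_arm:
  twist:
    - [0,0,0]
    - [0,0,0]
    - [0,0,0]
  translation:
    - [0,0,4]
    - [0,0,0]
    - [0,0,0]
  jaw: [40,40,40]

```text
t: 15.82
position: [448.5, -285.8, 62.8]
ee_rot: [0.732, 0.681, 0.0, 0.001]
ft_force: [0.3, 1.5, 0.6]
width: 0.472
```

Run:
```python
from h import *
go([448.3,-285.1,61],86)
c=cap("wrist"); cv2.imwrite("pics/w17.png",c["color"])
```

```text
t 15.82 pos [ 448.5 -285.8   62.8] turn [ 0.0022  0.0014 -0.002 ] shift now-axes [ 0.7 -0.3  1.8] shift final-axes [ 0.7 -0.3  1.8] F [0.3 1.5 0.6] w 40.3 j [-0.67  0.14  1.65  0.    1.34 -2.17]
```

View pics/w17.png

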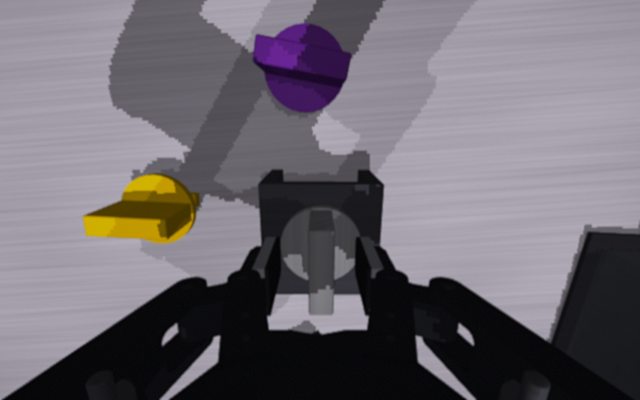

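Jaws straddle the bar at (321,265). Closing with a firm grip.

move_arm:
  twist:
    - [0,0,0]
    - [0,0,0]
    - [0,0,0]
    - [0,0,0]
    - [0,0,0]
  translation:
    - [0.5,0,1]
    - [0,0,0]
    - [0,0,0]
    - [0,0,0]
    - [0,0,0]
  jaw: [5,5,5,5,5]
  squeeze: 60

```text
t: 16.28
position: [448.2, -285.0, 61.2]
ee_rot: [0.732, 0.681, 0.0, 0.001]
ft_force: [-0.2, 0.1, 4.2]
width: 0.132
```

move_arm:
  twist:
    - [0,0,0]
    - [0,0,0]
  translation:
    - [0,0,0]
    - [0,0,0]
  jaw: [5,5]

```text
t: 16.45
position: [448.2, -285.0, 61.2]
ee_rot: [0.732, 0.681, 0.0, 0.001]
ft_force: [0.5, -0.8, 5.1]
width: 0.128
```

move_arm:
  twist:
    - [0,0,0]
    - [0,0,0]
    - [0,0,0]
    - [0,0,0]
    - [0,0,0]
  translation:
    - [0,0,-10]
    - [0,0,-25]
    - [0,0,-35]
    - [0,0,-35]
    - [0,0,-20]
  jaw: [5,5,5,5,5]

```text
t: 16.87
position: [448.3, -285.1, 189.0]
ee_rot: [0.732, 0.681, 0.0, 0.002]
ft_force: [1.0, -1.4, -0.2]
width: 0.13
```

move_arm:
  twist:
    - [0,0,0.12]
    - [0,0,0.12]
    - [0,0,0.12]
    - [0,0,0.12]
    - [0,0,0.12]
  translation:
    - [0,0,0]
    - [0,0,0]
    - [0,0,0]
    - [0,0,0]
    - [0,0,0]
  jaw: [5,5,5,5,5]

```text
t: 17.28
position: [447.0, -284.1, 184.5]
ee_rot: [0.902, 0.432, -0.001, -0.001]
ft_force: [-0.4, 0.2, -2.2]
width: 0.126
```

move_arm:
  twist:
    - [0,0,0.12]
    - [0,0,0.12]
    - [0,0,0.12]
    - [0,0,0.12]
    - [0,0,0.12]
  translation:
    - [0,0,0]
    - [0,0,0]
    - [0,0,0]
    - [0,0,0]
    - [0,0,0]
  jaw: [5,5,5,5,5]

```text
t: 17.7
position: [447.1, -284.1, 184.4]
ee_rot: [0.989, 0.146, -0.001, -0.001]
ft_force: [-0.1, 0.9, -1.1]
width: 0.134
```

move_arm:
  twist:
    - [0,0,0.12]
    - [0,0,0.12]
    - [0,0,0.12]
    - [0,0,0.05]
    - [0,0,0]
  translation:
    - [0,0,0]
    - [0,0,0]
    - [0,0,0]
    - [0,0,0]
    - [0,0,0]
  jaw: [5,5,5,5,5]

```text
t: 18.12
position: [447.1, -284.2, 184.4]
ee_rot: [0.998, -0.056, -0.001, -0.001]
ft_force: [1.0, 0.4, -1.1]
width: 0.13
```

Run:
```python
from h import *
go([475.2,15.8,160],-6.5)
c=cap("wrist"); cv2.imwrite("pics/w18.png",c["color"])
```

```text
t 18.12 pos [ 447.1 -284.2  184.4] turn [-0.0013  0.002   0.0017] shift now-axes [  -5.5 -301.2   24.8] shift final-axes [  -6.  -301.2   24.4] F [ 1.   0.4 -1.1] w 11.1 j [-0.67  0.06  1.49  0.    1.59 -0.56]
```

View pics/w18.png

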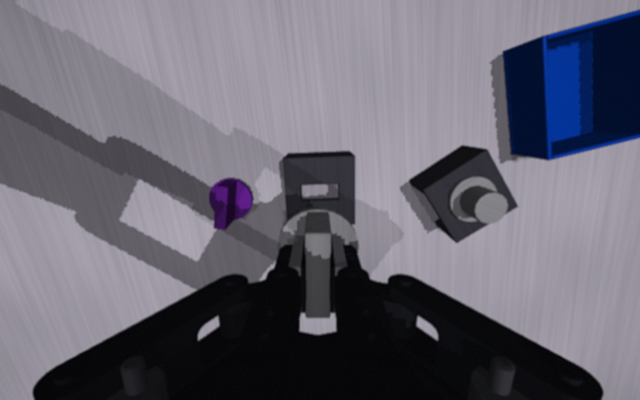

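The T-bolt is held straight, and its empty stand is at (320,187). Carrying it toward the slot and stopping 40 mm short to look.

move_arm:
  twist:
    - [0,0,0]
    - [0,0,0]
    - [0,0,0]
    - [0,0,0]
    - [0,0,0]
  translation:
    - [-1,-33,0]
    - [-1,-33,0]
    - [-1,-33,0]
    - [-1,-33,0]
    - [-1,-33,0]
  jaw: [5,5,5,5,5]

```text
t: 18.58
position: [460.5, -118.6, 185.0]
ee_rot: [0.998, -0.055, -0.0, -0.0]
ft_force: [0.4, -0.7, -0.7]
width: 0.127
```

move_arm:
  twist:
    - [0,0,0]
    - [0,0,0]
    - [0,0,0]
    - [0,0,0]
    - [0,0,0]
  translation:
    - [0,-33,0]
    - [0,-33,0]
    - [0,-30,0]
    - [0,0,0]
    - [0,0,0]
  jaw: [5,5,5,5,5]

```text
t: 19.0
position: [471.3, -23.4, 185.1]
ee_rot: [0.999, -0.053, -0.0, 0.0]
ft_force: [-0.1, -0.5, -1.5]
width: 0.126
```

move_arm:
  twist:
    - [0,0,0]
    - [0,0,0]
    - [0,0,0]
  translation:
    - [0,0,0]
    - [0,0,0]
    - [0,0,0]
  jaw: [5,5,5]

```text
t: 19.25
position: [471.5, -25.8, 185.2]
ee_rot: [0.998, -0.056, -0.0, 0.0]
ft_force: [0.4, 0.3, -1.6]
width: 0.123
```

Run:
```python
from h import *
go([475.2,15.8,160],-6.5)
c=cap("wrist"); cv2.imwrite("pics/w19.png",c["color"]);crop(c,318,170,70,90,5,"pics/w19c.png")
print(proj(c,[475.2,15.8,84]))
```

```text
t 19.25 pos [471.5 -25.8 185.2] turn [0.0002 0.0003 0.0008] shift now-axes [ -1.  -41.8  25.2] shift final-axes [ -1.1 -41.8  25.2] F [ 0.4  0.3 -1.6] w 10.5 j [-0.17 -0.07  1.62 -0.    1.59 -0.06]
[315.77148995 152.44517001]
```

View pics/w19.png

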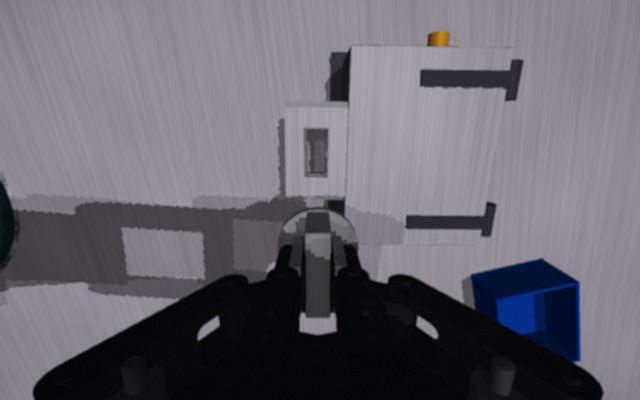

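View pics/w19c.png

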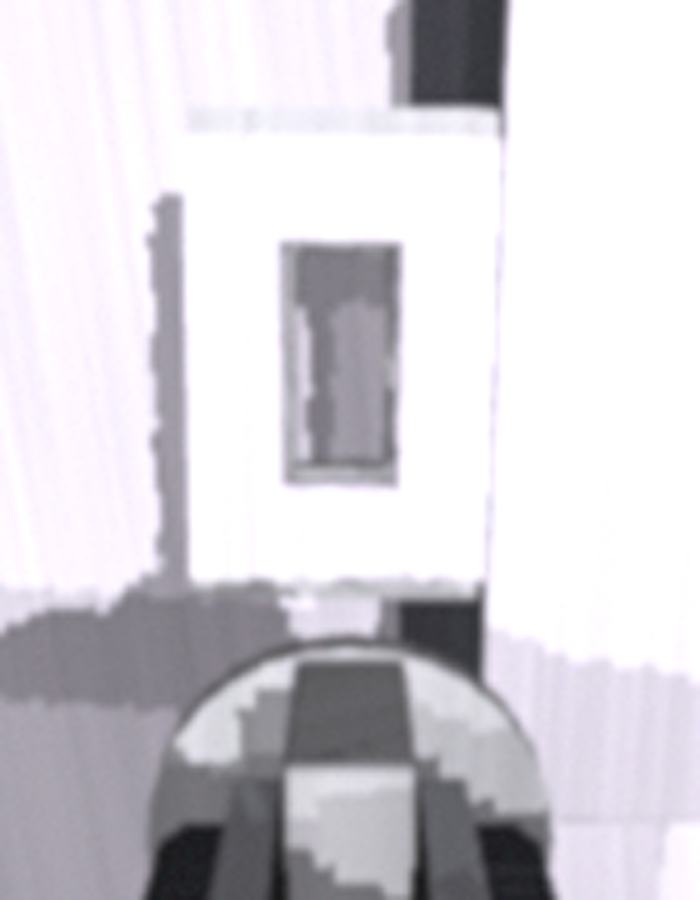

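move_arm:
  twist:
    - [0,0,0]
    - [0,0,0]
    - [0,0,0]
    - [0,0,0]
    - [0,0,0]
  translation:
    - [-0.3,-22,5]
    - [0,-20,10]
    - [0,0,20]
    - [0,0,15]
    - [0,0,5]
  jaw: [5,5,5,5,5]

```text
t: 19.72
position: [474.4, 16.8, 127.5]
ee_rot: [0.998, -0.056, -0.003, -0.0]
ft_force: [-1.1, -0.4, -2.0]
width: 0.13
```

move_arm:
  twist:
    - [0,0,0]
    - [0,0,0]
    - [0,0,0]
    - [0,0,0]
  translation:
    - [0,0,0]
    - [0,0,0]
    - [0,0,0]
    - [0,0,0]
  jaw: [5,5,5,5]

```text
t: 20.05
position: [476.9, 16.7, 131.8]
ee_rot: [0.998, -0.056, 0.001, -0.0]
ft_force: [0.2, 0.1, -0.7]
width: 0.129
```

Run:
```python
from h import *
go([475.9,16,95],-6.5)
c=cap("wrist"); cv2.imwrite("pics/w20.png",c["color"]);crop(c,318,200,70,90,5,"pics/w20c.png")
c=cap("side"); crop(c,310,170,50,70,5,"pics/s20.png")
```

```text
t 20.05 pos [476.9  16.7 131.8] turn [-0.0002 -0.0027  0.0018] shift now-axes [-1.   0.8 36.8] shift final-axes [-0.9  0.8 36.8] F [ 0.2  0.1 -0.7] w 11.0 j [-0.08 -0.04  1.7   0.    1.48  0.03]
```

View pics/w20c.png

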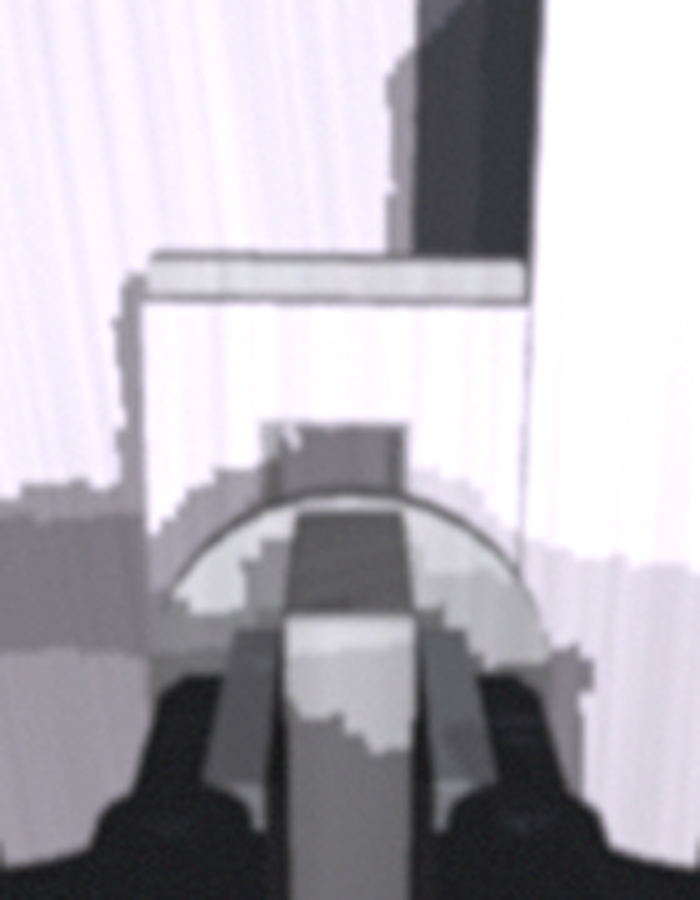

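View pics/s20.png

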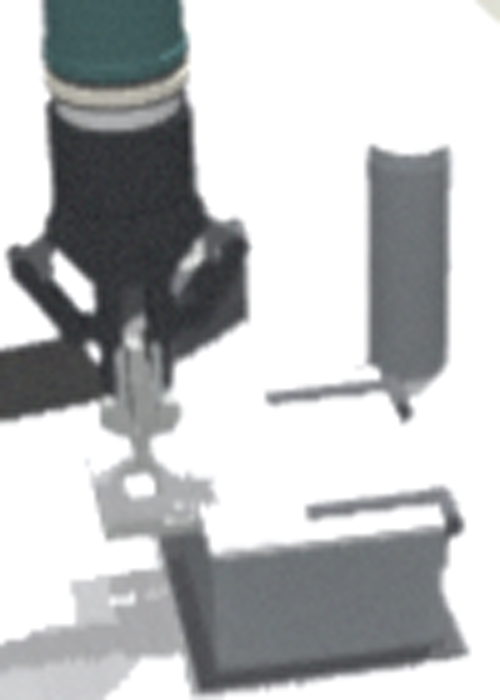

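Run:
```python
from h import *
go([475.6,16,95],-6.5)
c=cap("wrist"); 
a=onz(c,248+336/5,110+424/5,84); print(a, a-20*np.array([np.sin(np.radians(6.5)),np.cos(np.radians(6.5)),0]))
# bar end-face: top edge centre (350,615) at TCP+26
p=ctrl.state()["position"]; print(p, onz(c,248+350/5,110+615/5,p[2]+26)-p)
# collar front rim centre (348,495)
print(onz(c,248+345/5,110+495/5,p[2]-6.2)-p)
```

```text
t 20.15 pos [476.6  16.9 131.4] turn [-0.0002 -0.0021  0.0021] shift now-axes [-1.   1.  36.4] shift final-axes [-0.9  1.  36.4] F [ 0.3  0.4 -1.4] w 11.1 j [-0.08 -0.04  1.7   0.    1.48  0.03]
[477.6213597   35.49159497  84.        ] [475.35729542  15.62015786  84.        ]
[476.49531143  16.94363312 131.21031241] [ 2.84054302 19.81029722 26.        ]
[ 2.57103689 20.89109927 -6.2       ]
```

move_arm:
  twist:
    - [0,0,0]
    - [0,0,0]
    - [0,0,0]
    - [0,0,0]
    - [0,0,0]
  translation:
    - [-1.1,0,3]
    - [0,0,5]
    - [0,0,5]
    - [0,0,4]
    - [0,0,0]
  jaw: [5,5,5,5,5]

```text
t: 20.62
position: [473.9, 17.4, 111.6]
ee_rot: [0.998, -0.055, -0.002, -0.0]
ft_force: [-0.5, 0.0, -2.5]
width: 0.13
```

move_arm:
  twist:
    - [0,0,0]
    - [0,0,0]
  translation:
    - [0,0,0]
    - [0,0,0]
  jaw: [5,5]

```text
t: 20.78
position: [474.9, 17.2, 113.2]
ee_rot: [0.998, -0.055, -0.0, -0.0]
ft_force: [-0.4, -0.9, -1.8]
width: 0.127
```

No contact, and the T-head bottom is at about z 76, inside the lid slot. Continuing down gently.

move_arm:
  twist:
    - [0,0,0]
    - [0,0,0]
    - [0,0,0]
    - [0,0,0]
    - [0,0,0]
  translation:
    - [0,0,3]
    - [0,0,4]
    - [0,0,4]
    - [0,0,3]
    - [0,0,0]
  jaw: [5,5,5,5,5]

```text
t: 21.2
position: [474.2, 17.3, 98.2]
ee_rot: [0.998, -0.055, -0.001, -0.0]
ft_force: [1.6, -0.3, -2.3]
width: 0.127
```

move_arm:
  twist:
    - [0,0,0]
    - [0,0,0]
    - [0,0,0]
  translation:
    - [0,0,1.5]
    - [0,0,0]
    - [0,0,0]
  jaw: [5,5,5]

```text
t: 21.45
position: [475.0, 17.2, 97.9]
ee_rot: [0.998, -0.055, 0.0, -0.0]
ft_force: [-0.7, -0.4, -1.2]
width: 0.13
```

move_arm:
  twist:
    - [0,0,0]
    - [0,0,0]
    - [0,0,0]
  translation:
    - [0,0,1.5]
    - [0,0,0]
    - [0,0,0]
  jaw: [5,5,5]

```text
t: 21.7
position: [474.9, 17.2, 96.3]
ee_rot: [0.998, -0.055, 0.0, -0.0]
ft_force: [-0.1, 0.2, -2.1]
width: 0.125
```

Run:
```python
from h import *
go([475.0,17,96],83.5)
c=cap("side"); crop(c,310,190,50,60,6,"pics/s21.png")
```

```text
t 21.7 pos [474.9  17.2  96.3] turn [-0.0000e+00 -1.0000e-04 -1.5683e+00] shift now-axes [0.1 0.2 0.3] shift final-axes [-0.2  0.1  0.3] F [-0.1  0.2 -2.1] w 10.7 j [-0.08 -0.01  1.74  0.    1.41  0.03]
```

View pics/s21.png

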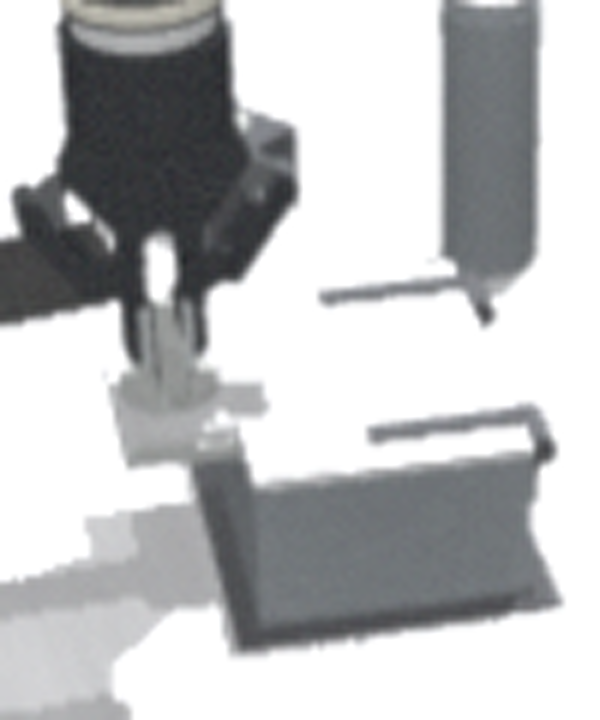

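The collar is just above the lid and the T-head is through both slots. Quarter turn now.

move_arm:
  twist:
    - [0,0,-0.12]
    - [0,0,-0.12]
    - [0,0,-0.12]
    - [0,0,-0.12]
    - [0,0,-0.12]
  translation:
    - [0,0,0]
    - [0,0,0]
    - [0,0,0]
    - [0,0,0]
    - [0,0,0]
  jaw: [5,5,5,5,5]

```text
t: 22.17
position: [474.9, 17.2, 96.4]
ee_rot: [0.97, 0.245, 0.0, 0.0]
ft_force: [-0.0, 0.4, -1.8]
width: 0.127
```

move_arm:
  twist:
    - [0,0,-0.12]
    - [0,0,-0.12]
    - [0,0,-0.12]
    - [0,0,-0.12]
    - [0,0,-0.12]
  translation:
    - [0,0,0]
    - [0,0,0]
    - [0,0,0]
    - [0,0,0]
    - [0,0,0]
  jaw: [5,5,5,5,5]

```text
t: 22.58
position: [475.0, 17.2, 96.4]
ee_rot: [0.854, 0.521, 0.0, 0.0]
ft_force: [-0.7, -0.6, -1.1]
width: 0.132
```

move_arm:
  twist:
    - [0,0,-0.12]
    - [0,0,-0.12]
    - [0,0,-0.12]
    - [0,0,0]
    - [0,0,0]
  translation:
    - [0,0,0]
    - [0,0,0]
    - [0,0,0]
    - [0,0,0]
    - [0,0,0]
  jaw: [5,5,5,5,5]

```text
t: 23.0
position: [474.9, 17.2, 96.4]
ee_rot: [0.75, 0.662, 0.0, 0.0]
ft_force: [-0.5, -0.8, -1.1]
width: 0.125
```

Run:
```python
from h import *
go([475.0,17,95.2],83.5)
c=cap("wrist"); crop(c,318,220,80,70,5,"pics/w22.png")
```

```text
t 23.0 pos [474.9  17.2  96.4] turn [ 0.0002 -0.0001 -0.0114] shift now-axes [-0.2  0.1  1.2] shift final-axes [-0.2  0.1  1.2] F [-0.5 -0.8 -1.1] w 10.7 j [-0.08 -0.01  1.74  0.    1.41 -1.53]
```

View pics/w22.png

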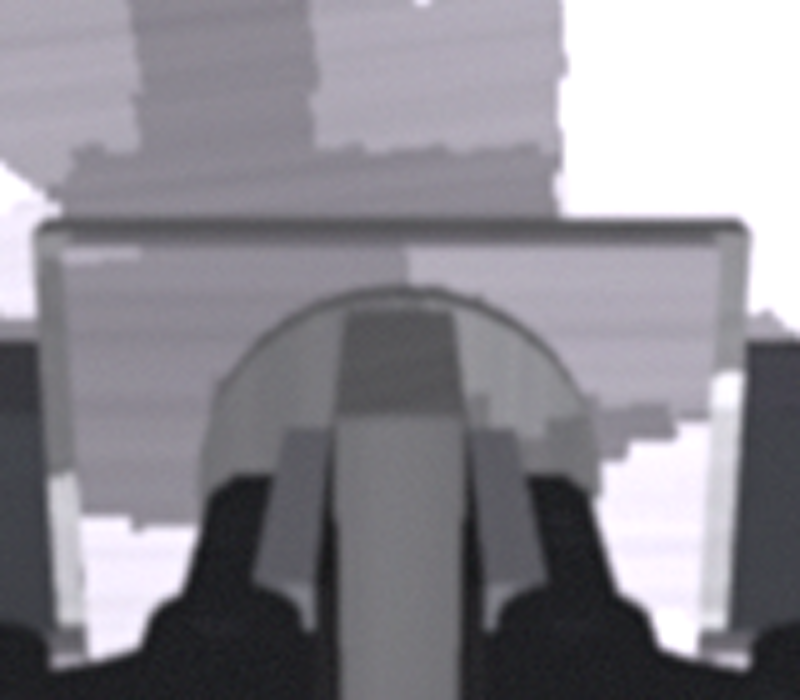

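The bar is square to the tongue. Seating the collar, then releasing.

move_arm:
  twist:
    - [0,0,0]
    - [0,0,0]
    - [0,0,0]
    - [0,0,0]
  translation:
    - [0,0,1]
    - [0,0,0.6]
    - [0,0,0]
    - [0,0,0]
  jaw: [5,5,5,5]

```text
t: 23.38
position: [475.0, 17.2, 95.2]
ee_rot: [0.749, 0.663, 0.0, 0.0]
ft_force: [-0.7, 0.3, 2.8]
width: 0.128
```

move_arm:
  twist:
    - [0,0,0]
    - [0,0,0]
    - [0,0,0]
    - [0,0,0]
    - [0,0,0]
  translation:
    - [0,0,0]
    - [0,0,0]
    - [0,0,0]
    - [0,0,0]
    - [0,0,0]
  jaw: [40,40,40,40,40]

```text
t: 23.8
position: [474.9, 17.2, 94.7]
ee_rot: [0.749, 0.663, 0.0, -0.0]
ft_force: [-0.2, -0.8, 0.1]
width: 0.47
```

move_arm:
  twist:
    - [0,0,0]
    - [0,0,0]
    - [0,0,0]
    - [0,0,0]
    - [0,0,0]
  translation:
    - [0,0,-8]
    - [0,0,-20]
    - [0,0,-30]
    - [0,0,-30]
    - [0,0,-10]
  jaw: [40,40,40,40,40]

```text
t: 24.22
position: [477.1, 17.1, 198.5]
ee_rot: [0.749, 0.663, 0.003, 0.003]
ft_force: [1.8, -0.4, 0.6]
width: 0.468
```

move_arm:
  twist:
    - [0,0,0]
    - [0,0,0]
    - [0,0,0]
  translation:
    - [0,0,0]
    - [0,0,0]
    - [0,0,0]
  jaw: [40,40,40]

```text
t: 24.47
position: [473.9, 17.3, 190.9]
ee_rot: [0.749, 0.663, -0.001, -0.001]
ft_force: [-0.6, -0.3, -0.5]
width: 0.468
```

Run:
```python
from h import *
go([475.0,17,95.2],83.5)
c=cap("wrist"); cv2.imwrite("pics/w23.png",c["color"])
X=cloud(c); m=(np.hypot(X[...,0]-475,X[...,1]-17)<35)&(X[...,2]>112)&(X[...,2]<128)&(c["depth"]>0)
cs,_=cv2.findContours(m.astype(np.uint8),cv2.RETR_EXTERNAL,cv2.CHAIN_APPROX_NONE)
r=cv2.minAreaRect(max(cs,key=cv2.contourArea)); b=np.array([onz(c,*p,121) for p in cv2.boxPoints(r)]);print(r,onz(c,*r[0],121),X[m].mean(0)); print(b.round(1))
b=blob(c,[475,16],30,86.5,93); print("collar",b,onz(c,*b[0],89))
for P in ([520,10],[560,40],[580,-30],[600,5]):
    m=np.hypot(X[...,0]-P[0],X[...,1]-P[1])<5; m&=c["depth"]>0
    if m.sum(): print(P,X[m][:,2].mean())
t=cap("top"); cv2.imwrite("pics/t23.png",t["color"]); s=cap("side"); crop(s,320,200,130,100,3,"pics/s23.png")
```

```text
t 24.47 pos [473.9  17.3 190.9] turn [-0.0031 -0.     -0.0084] shift now-axes [-0.2  1.4 95.7] shift final-axes [-0.2  1.1 95.7] F [-0.6 -0.3 -0.5] w 39.9 j [-0.08 -0.07  1.61  0.    1.61 -1.53]
((317.5, 212.5), (55.0, 15.0), 90.0) [474.59594439  16.28399284 121.        ] [474.78519377  16.36353168 121.04672981]
[[452.1  13.3 121. ]
 [453.5  24.6 121. ]
 [498.3  19.4 121. ]
 [496.8   7.5 121. ]]
collar ((317.5686340332031, 203.0), 25.744115829467773, array([475.17402691,  16.30382424,  89.3021842 ]), 1301, array([11.10819082, 14.04721084,  0.73031094])) [475.99786685  16.1932961   89.        ]
[520, 10] 84.39841819019436
[560, 40] 84.4904083552001
[580, -30] 84.42267096584135
[600, 5] 84.33179284777205
```

View pics/w23.png

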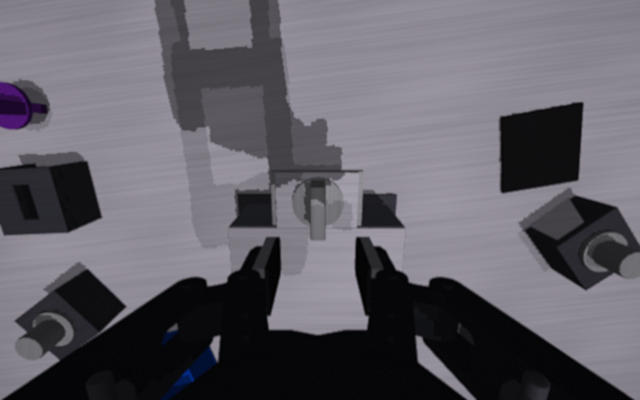

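View pics/s23.png

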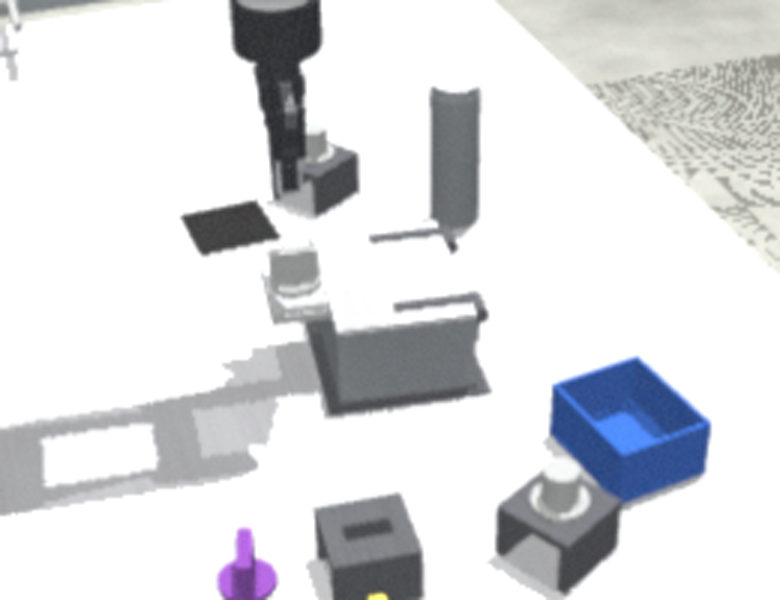

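View pics/t23.png

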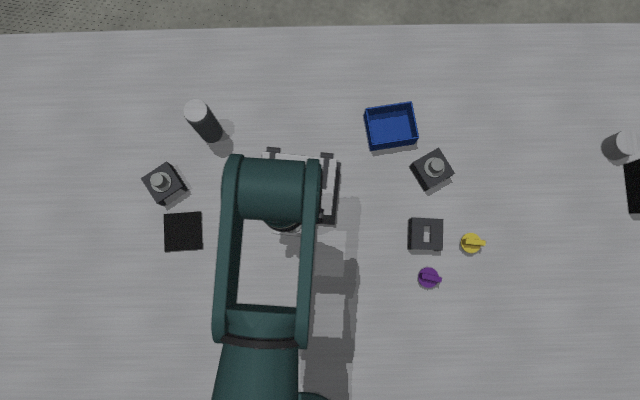

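Bar top is at z 121.0 and collar top at 89.3, so the T-bolt is fully down. The bar lies at about -6.6°, square across the slot, within about 1 mm of the slot centre. The lid is flat at 84.4 and the gripper is clear. Handing in.

Run:
```python
from station import job
print(job.close_job())
```

```text
the job is handed in; nothing more can be done
None
```

The job is done and handed in at about 24.6 s of the 72 s allowed. The valve body stands in the ring, the lid is shut, and the T-bolt is through both slots, turned a quarter turn and released. No verdict was reported, so the checks below are my own measurements.

**Last checks:**
- **Valve:** when released it was about 1 mm from the ring's centre, with its stem top at z≈70.2 and body top at z≈38.2. The lid now hides it, so I could not look again after shutting.
- **Lid:** flat at z≈84.4 at four points.
- **T-bolt:** collar top at z≈89.3 and bar top at z≈121.0, so the collar is flat on the lid. It sits within about 1 mm of the slot's centre, with the bar square across the slot to within about 1°.
- **Surroundings:** both pins, the can, the bin and the coloured look-alikes looked unmoved in the last pictures. The gripper was clear at z≈191.

**What disagreed or went wrong:**
- **Lid push:** on the first push the lid's top edge caught under the gripper's knuckles, with about 20 N upward. I raised the tool and pushed again without trouble.
- **Top camera:** it read 2–3 mm off the wrist camera, so I worked from the wrist camera.
- **Held T-bolt:** in one close view it appeared about 2 mm off the grip centre along the bar. I took a compromise position, and it went in without touching.

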